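# Empty the used-tube bin with a hex key

## Robot

A 7-joint arm with a two-finger parallel gripper is mounted at the origin on a cart in front of the work surface, level with it; the furniture and walls round the work are solid. World frame = base frame: x ahead of the robot, y to its left, z up, the work surface at z = 0. Lengths are in mm, angles in rad, forces in N, time in s.
With the tool pointing down it reaches from about 400 to 750 mm from the base axis. Payload 19.5 kg.
Tool frame: the origin (TCP) lies between the finger pads; the fingertips stand 25 mm ahead of it and the grasp point (between the pads) lies 6 mm ahead of it; z points along the fingers, y is the direction in which the jaws open and shut (so a half turn about z gives the same grasp; the last joint's range is limited). The gripper opens to 85 mm and grips with 20 to 120 N. Pads are 22 mm wide; open, the fingers measure 114 mm over their backs; the gripper's body (76 mm by 85 mm) begins 54 mm behind the grasp point. The pads swing forward as they close: fully open they stand 13 mm farther back than shut.
Start: joints at [1.257, 0.707, -0.028, 1.485, 0.022, 0.951, -0.075], TCP at [154.362, -553.868, 256.268] pointing down, gripper open.
Joint ranges: [-2.71, 2.71], [-0.32, 2.16], [-1.57, 1.52], [0, 2.45], [-1.46, 4.6], [0, 2.02], [-2.83, 2.83]. Speed limits (rad/s): [1.89, 1.89, 2.57, 2.57, 3.01, 3.01, 3.01].

## Interface

Orientations are given as a unit quaternion [w, x, y, z].
In Python, from cell import observe, snapshot, camera_info, sign_off gives the robot as it stands.
- The arm moves only by the tool step_arm, never from a script. Its argument "commands" is a list of rows, each a list of 7 numbers: the shift along the tool's x, y, z scaled (see below), then the turn, a rotation vector about the tool's x, y, z scaled (see below), then the closure, from 0 (fully open) to 1 (shut). A call has 1 to 5 rows; each row is the pose to reach, as a shift and turn from the pose commanded when the call began, along the tool's axes at that moment; what a row does not reach only later rows make up. The controller multiplies each number of a shift by 50 cm and each number of a turn by 0.5 rad. A row lasts 1/8 s, in which the tool goes at most 62.5 mm and 10.7 degrees, less where a joint would pass 70% of its speed; a pose out of reach is approached as far as the arm can. A call with a number of a shift or a turn outside -1 to 1 is refused whole. A call with a gripper value outside its range is refused whole. The fingers move at their own pace and stop on an object; "force" is the grip in N (left out, the last holds). Time passes only in rows, so rows that repeat a pose let the fingers close. It gives the time, the measured TCP pose, the force and the opening at its end, in the units of the state.
- observe(): the state, without advancing time (a new reading comes with each control period).
- snapshot(name): name is "scene" or "top"; returns the picture (480x640x3 uint8, blue, green, red); there is no depth.
- camera_info(name): a dict with "mtx" (3x3 intrinsics, pixels), "k1" (the pictures are not rectified: a ray, as slopes to the right and down, at radius r is drawn at 1 + k1 r^2 times it, then the intrinsics apply), "origin" and "rotation" of the camera in the world. Camera axes: x right, y up, looking along -z (the intrinsics and any distortion apply to the point x, -y, -z); pixel columns grow to the right and rows downward; lengths in mm; the calibration is good to about 2 mm. A picture is of the moment at which its call begins. camera_info takes no time and is no camera call.
- sign_off(): hands the job in, once; it reports no verdict.
The state is a dict: "t": time; "joint_positions": joint angles; "dq": joint speeds; "joint_efforts": joint torques, N m; "tcp_pos": TCP position; "orientation": TCP orientation; "force": force on the tool from outside, world axes, zero at the start; "moment": the same for the moment, N m; "width": finger opening in mm.
Only numpy, scipy, OpenCV 4.12 (cv2) and the standard library are available. Lean on these libraries where they do the work, as an engineer would, in place of code of your own. Each camera call takes 0.05 s, during which the arm holds its last target.

## Task

Empty the drop-bottom bin of used tubes into the tray under it. The hex key now stands with its long end in the bin's stiff quarter-turn latch, which gives too little leverage: pull it out, flip it over (you can lay it across the white carton to take it anew), seat its short end fully down in the latch socket while the latch is still shut, then swing the long arm a quarter turn anticlockwise as seen from above, so that the floor drops and both tubes fall into the tray. Leave the key seated in the open latch and let go of it, and do not disturb the red-capped bottle behind the bin or the beaker.

Things in the scene. Friction and masses are not known exactly. Their poses are not given: they have to be found in the camera images.
- hex_key: L-shaped steel hex key, 12 mm across flats, orange sleeve on the long arm, 0.21 kg. Origin at the bend, where the two arms' axes cross. Long arm: 150 mm along its own -z; short arm: 46 mm along its +x; two flats face +-y. Balance point 62 mm along the long arm. Starts upright, long end 18 mm deep in the latch socket, short arm level at the top; it lifts straight out.
- sleeve (a point): middle of the orange sleeve, which is 18 x 18 mm square in section and covers the long arm from 45 to 120 mm from the bend; axes as the key's
- short_tip (a point): centre of the end face of the key's short arm (key frame: 46, 0, 0 mm); the last 21 mm of either arm is a little stouter to the touch than it looks, 16 to 18 mm across
- socket_bottom (a point): centre of the floor of the latch's hex socket; the latch axis is vertical through it. The socket opens upward, 13 mm across flats, 18 mm deep, chamfered mouth 169 mm above the bench, in a round head 33 mm across that stands 9 mm above the bin's rim. With the short end seated the long arm lies about level, its axis 46 mm above this point.
- latch (a joint): quarter-turn latch: 0 shut, positive anticlockwise from above, stop at 1.75 rad. Stays where left. Stiff: 1.4 N m, such as 14 N at 100 mm. Lets go of the floor at about 1.2 rad. While shut, its socket takes the short end with the long arm pointing (from above) as the short arm points at the start, i.e. 1.45 rad anticlockwise from the bin's +x, or any 60 degree step from it; play about 4 degrees.
- flap (a joint): the bin's hinged floor: 0 = shut, 0.98 rad = hanging fully open. It falls open by its own weight when the latch releases it.
- tube_bin: open-topped sheet-steel bin on four dark legs, fixed. Origin on the bench under its centre; body 94 (x) by 156 mm (y), over the legs 112 x 176 mm, rim 160 mm and floor 112 mm above the bench. Its front, with the dark latch housing, is its -x side: the latch axis stands at (-70, 0) mm. The floor is hinged along the back (+x).
- tray: white open tray, 160 (x) x 136 (y) x 30 mm, 3 mm walls, loose on the bench under the bin and sticking out in front of it; origin at the centre of its underside, axes like the bin's
- tube_a: used white centrifuge tube with a cap, 119 mm long (y), 34 mm across, lying in the bin; origin at the middle of its underside
- tube_b: the second used tube, the same as tube_a, lying beside it the other way round
- carton: closed white carton, 60 (x) x 90 (y) x 45 mm high, 0.35 kg, loose on the bench between the robot and the bin; origin at the centre of its underside. The key can lie across its 60 mm width with the sleeve on the top and the short arm hanging down over the edge, clear of the bench.
- white_bottle: white reagent bottle with a red cap, 55 mm across, 111 mm high, behind the bin; origin under its centre; leave it alone
- beaker: empty glass beaker, 54 mm across, 70 mm high, to the right of the bin; origin under its centre; leave it alone

How it is judged (in metres and radians):
On the way, in this order (a step that is already met when the one before it is completed fails the run):
1. the key's short end is fully down in the latch socket, the latch still shut (distance between short_tip and socket_bottom below 0.007 m and value of joint latch below 0.35 rad), for 0.2 s.
2. the latch is swung open by the key's seated short end (distance between short_tip and socket_bottom below 0.007 m and value of joint latch above 1.25 rad), for 0.1 s.
At the end, for the whole second after the job is handed in: Latch beyond 1.25 rad with the key's short end still in it (tip within 7 mm of the socket floor), bin floor hanging open (beyond 0.7 rad), both tubes at rest in the tray (origins within 85 mm in x and 80 mm in y of its centre, below 60 mm) (all of step 2 and value of joint flap above 0.7 rad and x of tube_a in the frame of tray between -0.085 and 0.085 m and y of tube_a in the frame of tray between -0.08 and 0.08 m and height (world z) of each of tube_a, tube_b below 0.06 m and linear speed of each of tube_a, tube_b below 0.03 m/s and x of tube_b in the frame of tray between -0.085 and 0.085 m and y of tube_b in the frame of tray between -0.08 and 0.08 m); the robot touches nothing.
It fails at once if the red-capped bottle is moved by more than 30 mm (distance of white_bottle from where it was at the start of the episode above 0.03 m).
It fails at once if the beaker is moved by more than 30 mm (distance of beaker from where it was at the start of the episode above 0.03 m).
It also fails if it takes over 67 s, if anything falls off the work surface, if the arm or the gripper's body presses on something with over 40 N, if the wrist force passes 120 N, or if a joint passes its speed limit or range.

## Working session

There is one attempt and no reset: what is moved stays moved. The work goes in short steps, Python scripts to look and compute and a tool call to move; the robot and the scene stay as the last step left them, time stands still between calls to the robot, and variables do not carry over. Pictures are saved under pics/ and viewed, and the job is handed in when it is done.

Besides the shell and the picture viewer there is one more tool, called after "Call:" as a command line: name --pt "numbers of a row" for each row, then --argument value for the rest. step_arm: Moves the arm, as the interface text tells. Shifts and turns lie within -1 to 1; 1 stands for 50 cm of shift or 0.5 rad of turn. Its arguments: {"type":"object","properties":{"commands":{"type":"array","items":{"type":"array","items":{"type":"number"}}},"force":{"type":"number"}},"required":["commands"]}

```bash
ls; mkdir -p pics; python3 - <<'E'
from cell import observe, snapshot, camera_info
import cv2,numpy as np
np.set_printoptions(suppress=True,precision=4)
print(observe())
for n in("scene","top"):
    cv2.imwrite(f"pics/{n}0.png",snapshot(n)); print(n,camera_info(n))
E
```

```text
pics
{'t': 0.0, 'joint_positions': array([ 1.2573,  0.7071, -0.0276,  1.485 ,  0.022 ,  0.9509, -0.0755]), 'dq': array([-0.0002, -0.0006,  0.0011, -0.0001, -0.0002,  0.0015, -0.0014]), 'joint_efforts': array([ -0.0019, -88.321 ,   1.234 , -23.6172,   0.0168,   0.0065,
        -0.    ]), 'tcp_pos': array([ 154.32  , -553.6616,  255.8295]), 'orientation': array([-0.0005,  0.9908,  0.1355, -0.0001]), 'force': array([-0.2311,  0.4266, -0.7943]), 'moment': array([-0.008 ,  0.0001, -0.0165]), 'width': 85.21207023289493}
scene {'mtx': array([[471.6578,   0.    , 327.786 ],
       [  0.    , 471.6578, 241.5743],
       [  0.    ,   0.    ,   1.    ]]), 'k1': -0.1090384531372841, 'origin': array([216.2171, 253.7034, 851.9368]), 'rotation': array([-0.2311, -0.1063,  0.3773,  0.8905])}
top {'mtx': array([[549.9291,   0.    , 334.4391],
       [  0.    , 549.9291, 242.6313],
       [  0.    ,   0.    ,   1.    ]]), 'k1': 0.02273088341621482, 'origin': array([ 398.1765, -338.4135, 1214.1411]), 'rotation': array([ 0.7097,  0.0491, -0.0456, -0.7013])}
```

View pics/scene0.png

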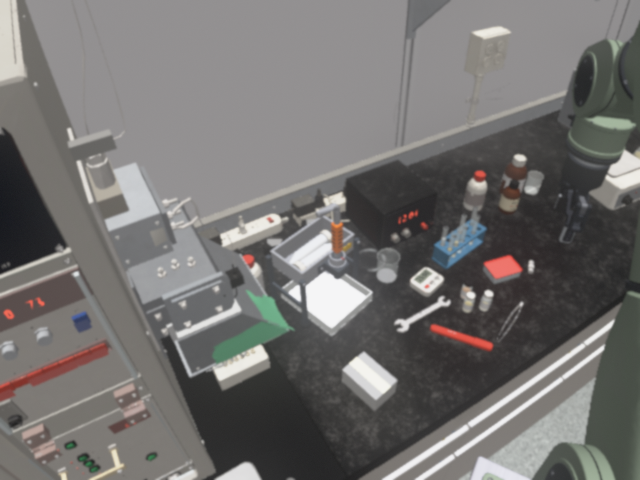

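View pics/top0.png

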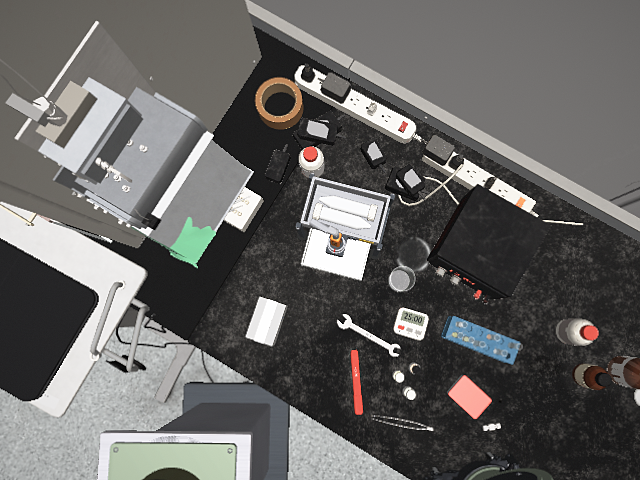

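The top picture shows the bin at about (345,210), key and latch at (336,240), tray at (336,253), carton at (266,321), beaker at (402,279), and a red-capped bottle at (311,158). In the scene picture the key stands at (338,240) and the carton is at (370,380). I'll zoom in next.

```bash
cat > h.py <<'E'
import numpy as np,cv2
from cell import *
from scipy.spatial.transform import Rotation as R
np.set_printoptions(suppress=True,precision=3)
CI={n:camera_info(n) for n in("scene","top")}
def Rm(q): return R.from_quat([q[1],q[2],q[3],q[0]])
def ray(n,uv):
    c=CI[n];K=c['mtx']
    d=cv2.undistortPoints(np.array([[uv]],float),K,np.array([c['k1'],0,0,0,0]),None,None,None).ravel() if 0 else None
    x=(uv[0]-K[0,2])/K[0,0];y=(uv[1]-K[1,2])/K[1,1]
    p=cv2.undistortPoints(np.array([[[uv[0],uv[1]]]],float),K,np.array([c['k1'],0,0,0]))[0,0]
    v=np.array([p[0],-p[1],-1]);v=Rm(c['rotation']).apply(v)
    return np.array(c['origin'],float),v/np.linalg.norm(v)
def onz(n,uv,z):
    o,d=ray(n,uv);return o+d*(z-o[2])/d[2]
def tri(a,b): # a scene uv, b top uv
    o1,d1=ray("scene",a);o2,d2=ray("top",b)
    A=np.stack([d1,-d2],1);s=np.linalg.lstsq(A,o2-o1,rcond=None)[0]
    p,q=o1+d1*s[0],o2+d2*s[1];return (p+q)/2,np.linalg.norm(p-q)
def proj(n,P):
    c=CI[n];v=Rm(c['rotation']).inv().apply(np.asarray(P,float)-c['origin'])
    x,y=v[...,0]/-v[...,2],-v[...,1]/-v[...,2];r=x*x+y*y;k=1+c['k1']*r
    return np.stack([c['mtx'][0,0]*x*k+c['mtx'][0,2],c['mtx'][1,1]*y*k+c['mtx'][1,2]],-1)
def crop(img,x0,y0,w,h,s,name):
    im=cv2.resize(img[y0:y0+h,x0:x0+w],None,fx=s,fy=s,interpolation=cv2.INTER_CUBIC)
    for x in range((x0+9)//10*10,x0+w,10):
        cv2.line(im,((x-x0)*s,0),((x-x0)*s,4),(0,255,255),1)
        if x%20==0: cv2.putText(im,str(x),((x-x0)*s-10,14),0,.35,(0,255,255),1)
    for y in range((y0+9)//10*10,y0+h,10):
        cv2.line(im,(0,(y-y0)*s),(4,(y-y0)*s),(0,255,255),1)
        if y%20==0: cv2.putText(im,str(y),(6,(y-y0)*s+4),0,.35,(0,255,255),1)
    cv2.imwrite("pics/"+name,im)
E
python3 - <<'E'
from h import *
t=cv2.imread("pics/top0.png");s=cv2.imread("pics/scene0.png")
crop(t,285,165,115,120,5,"t1.png");crop(s,265,190,110,145,4,"s1.png")
crop(t,235,285,60,70,6,"t2.png");crop(s,330,340,80,75,6,"s2.png")
E
```

```text
(no output)
```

View pics/t1.png

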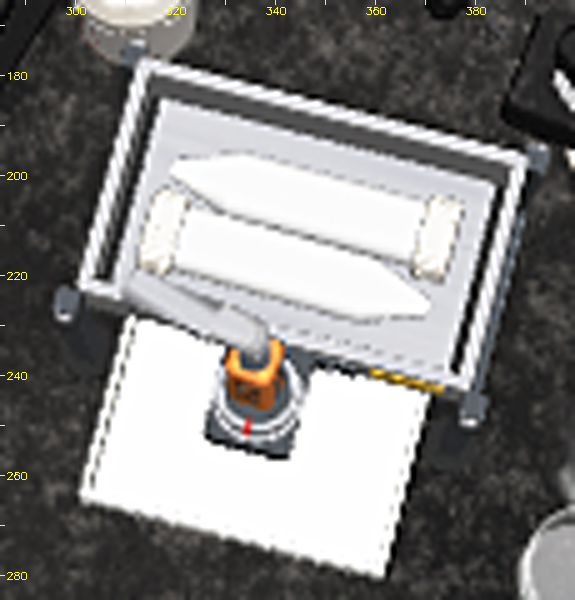

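View pics/s1.png

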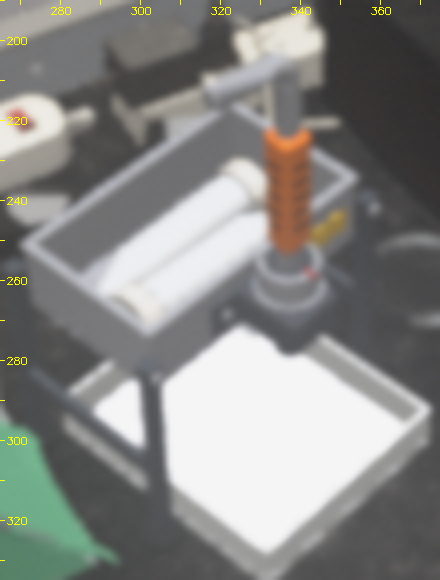

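View pics/t2.png

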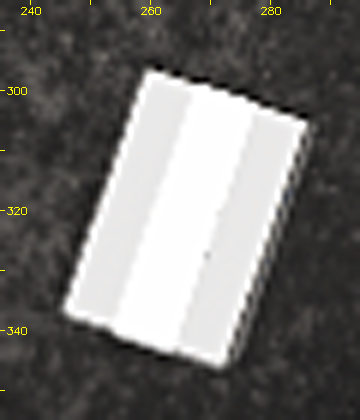

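View pics/s2.png

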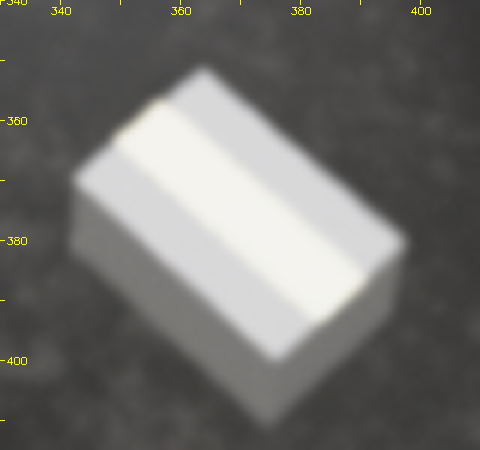

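```bash
python3 - <<'E'
from h import *
print(onz("top",(260,296),0),onz("top",(260,200),0),onz("top",(360,296),0))
print("scene axis",ray("scene",(320,240)))
T=[(260,296.5),(286,305),(272,346),(246,337)]
for a in T: print("carton top",a,onz("top",a,45), proj("scene",onz("top",a,45)))
S=[(364,351),(397.5,380),(376,400),(342,369)]
for a in S: print("carton sc",a,onz("scene",a,45))
# bin rim outer corners top
for n,a in [("bl",(314,177)),("br",(390,196.5)),("fr",(378.5,243)),("fl",(301,224))]:
    p=onz("top",a,160);print(n,p,proj("scene",p))
for b in [(320,216),(354,234),(302,273),(271,251)]: print("bin sc",b,onz("scene",b,160))
print("latch head top",onz("top",(336.5,244),169),"scene",onz("scene",(338,256),169))
print("bend",tri((337,205),(337,231)),"tip",tri((317,213),(312,222)))
E
```

```text
[ 441.417 -169.186    0.   ] [ 656.612 -162.681    0.   ] [ 443.997 -389.04     0.   ]
scene axis (array([216.217, 253.703, 851.937]), array([ 0.379, -0.617, -0.69 ]))
carton top (260, 296.5) [ 438.76  -175.491   45.   ] [342.909 368.953]
carton top (286, 305) [ 421.518 -230.962   45.   ] [363.658 351.258]
carton top (272, 346) [ 336.064 -203.773   45.   ] [397.431 380.112]
carton top (246, 337) [ 353.984 -148.782   45.   ] [376.482 399.233]
carton sc (364, 351) [ 421.19  -231.833   45.   ]
carton sc (397.5, 380) [ 336.045 -204.057   45.   ]
carton sc (376, 400) [ 354.096 -146.955   45.   ]
carton sc (342, 369) [ 440.256 -174.549   45.   ]
bl [ 669.843 -290.607  160.   ] [271.783 249.945]
br [ 632.391 -439.849  160.   ] [322.936 214.55 ]
fr [ 540.42  -417.527  160.   ] [354.794 233.751]
fl [ 575.94  -266.927  160.   ] [304.164 273.354]
bin sc (320, 216) [ 635.697 -432.365  160.   ]
bin sc (354, 234) [ 541.56  -416.009  160.   ]
bin sc (302, 273) [ 580.207 -265.668  160.   ]
bin sc (271, 251) [ 669.517 -287.236  160.   ]
latch head top [ 536.343 -336.384  169.   ] scene [ 535.899 -333.608  169.   ]
bend (array([ 540.828, -337.458,  297.796]), np.float64(1.2887613223252652)) tip (array([ 556.333, -294.646,  303.727]), np.float64(2.1719848393931036))
```

The carton top and bin rim land at 45 and 160 mm in both views, which agrees with the text. Next I'll refine the key and latch position from the orange sleeve.

```bash
python3 - <<'E'
from h import *
t=cv2.imread("pics/top0.png");s=cv2.imread("pics/scene0.png")
for n,im,(x0,y0,x1,y1) in [("scene",s,(325,212,352,258)),("top",t,(325,225,350,252))]:
    hsv=cv2.cvtColor(im,cv2.COLOR_BGR2HSV);m=cv2.inRange(hsv,(4,110,60),(22,255,255))
    k=np.zeros_like(m);k[y0:y1,x0:x1]=m[y0:y1,x0:x1]
    c=max(cv2.findContours(k,0,2)[0],key=cv2.contourArea)
    print(n,cv2.minAreaRect(c),cv2.boundingRect(c))
    for y in range(y0,y1,2):
        xs=np.where(k[y])[0]
        if len(xs):print(y,xs.min(),xs.max(),end='; ')
    print()
L=np.array([537,-335.3])
for z in (301,256,218.5,181,169): print(z,proj("scene",[*L,z]),proj("top",[*L,z]))
# red mark and head ellipse
E

```

```text
scene ((338.2500305175781, 236.25001525878906), (29.092954635620117, 17.392528533935547), 71.56504821777344) (331, 223, 20, 30)
224 331 342; 226 332 341; 228 332 341; 230 332 341; 232 332 341; 234 333 341; 236 333 341; 238 333 340; 240 333 340; 242 333 340; 244 334 350; 246 334 349; 248 333 347; 250 334 340; 252 336 337; 
top ((335.5, 239.5), (13.0, 11.0), 90.0) (330, 233, 12, 14)
233 339 340; 235 331 341; 237 330 340; 239 331 340; 241 330 341; 243 331 339; 245 333 339; 
301 [337.919 204.874] [335.827 233.302]
256 [337.923 223.205] [335.869 237.145]
218.5 [337.924 237.548] [335.9   240.088]
181 [337.923 251.108] [335.93 242.82]
169 [337.922 255.291] [335.939 243.654]
```

```bash
cat >> h.py <<'E'
L=np.array([537.8,-335.0]); ALPHA=np.deg2rad(69.3)
def toolR(az,phi):
    "approach tilted phi from down toward azimuth az; x's level part along az"
    a=np.array([np.sin(phi)*np.cos(az),np.sin(phi)*np.sin(az),-np.cos(phi)])
    y=np.array([np.cos(az-np.pi/2),np.sin(az-np.pi/2),0]);x=np.cross(y,a)
    return R.from_matrix(np.stack([x,y,a],1))
def cmd(p,Rt,frm=None):
    s=observe(); p0,R0=(s['tcp_pos'],Rm(s['orientation'])) if frm is None else frm
    d=R0.inv().apply(np.asarray(p)-p0)/500; r=(R0.inv()*Rt).as_rotvec()/.5
    return np.r_[d,r]
def show(p,Rt,**k):
    c=cmd(p,Rt,**k);s=observe()
    print("full cmd",c,"dist",np.linalg.norm(c[:3])*500,"ang",np.degrees(np.linalg.norm(c[3:])*.5))
E
python3 - <<'E'
from h import *
phi=np.deg2rad(52);Rg=toolR(ALPHA,phi);a=Rg.as_matrix()[:,2]
G=np.array([*L,211]);print(a)
pre=G-96*a;show(pre,Rg);show(G-6*a,Rg)
E
```

```text
[ 0.279  0.737 -0.616]
full cmd [ 0.767 -0.093 -0.028  0.847  1.676 -1.742] dist 386.4644740166657 ang 73.37629886744666
full cmd [ 0.851 -0.208  0.083  0.847  1.676 -1.742] dist 439.76463069132524 ang 73.37629886744666
```

Call:
step_arm --pt "0.1 -0.012 -0.02 0.1 0.2 -0.2 0" --pt "0.2 -0.024 -0.03 0.2 0.4 -0.42 0" --pt "0.3 -0.036 -0.03 0.32 0.63 -0.65 0" --pt "0.38 -0.046 -0.03 0.42 0.84 -0.87 0" --pt "0.38 -0.046 -0.03 0.42 0.84 -0.87 0"

```text
t: 0.72
tcp_pos: [332.5, -480.0, 270.1]
orientation: [-0.132, 0.911, 0.341, 0.192]
force: [-1.2, -0.3, -0.7]
width: 85.7
```

```bash
cat > st.py <<'E'
from h import *
import sys
phi=np.deg2rad(52);Rg=toolR(ALPHA,phi);a=Rg.as_matrix()[:,2]
G=np.array([*L,211])
def st():
    s=observe();print(s['t'],s['tcp_pos'],s['joint_positions'],s['force'],s['width'])
E
python3 - <<'E'
from st import *
st();show(G-96*a,Rg)
E
```

```text
0.725 [ 332.469 -479.955  270.066] [ 1.255  0.846 -0.353  1.235 -0.179  1.279  0.205] [-1.236 -0.291 -0.726] 85.68786382394288
full cmd [ 0.332  0.132  0.147  0.424  0.832 -0.866] dist 193.38787571087792 ang 36.47267872406776
```

Call:
step_arm --pt "0.08 0.033 0.035 0.1 0.2 -0.2 0" --pt "0.17 0.066 0.07 0.2 0.4 -0.42 0" --pt "0.25 0.1 0.11 0.32 0.63 -0.65 0" --pt "0.332 0.132 0.147 0.424 0.832 -0.866 0" --pt "0.332 0.132 0.147 0.424 0.832 -0.866 0"

```text
t: 1.35
tcp_pos: [511.8, -405.4, 268.3]
orientation: [-0.25, 0.739, 0.511, 0.36]
force: [-0.7, 0.3, 0.7]
width: 85.6
```

```bash
python3 - <<'E'
from st import *
st();show(G-96*a,Rg);show(G-6*a,Rg)
t=snapshot("top");crop(t,270,165,150,130,5,"t3.png");s=snapshot("scene");crop(s,265,130,160,145,5,"s3.png")
E
```

```text
1.35 [ 511.825 -405.419  268.259] [ 1.059  1.173 -0.586  0.711 -0.303  1.687  0.362] [-0.651  0.33   0.738] 85.61703416519462
full cmd [ 0.002 -0.001 -0.003 -0.005  0.001 -0.002] dist 2.0267938912572556 ang 0.16460162818716603
full cmd [ 0.002 -0.001  0.177 -0.005  0.001 -0.002] dist 88.40452920282198 ang 0.16460162818716603
```

View pics/t3.png

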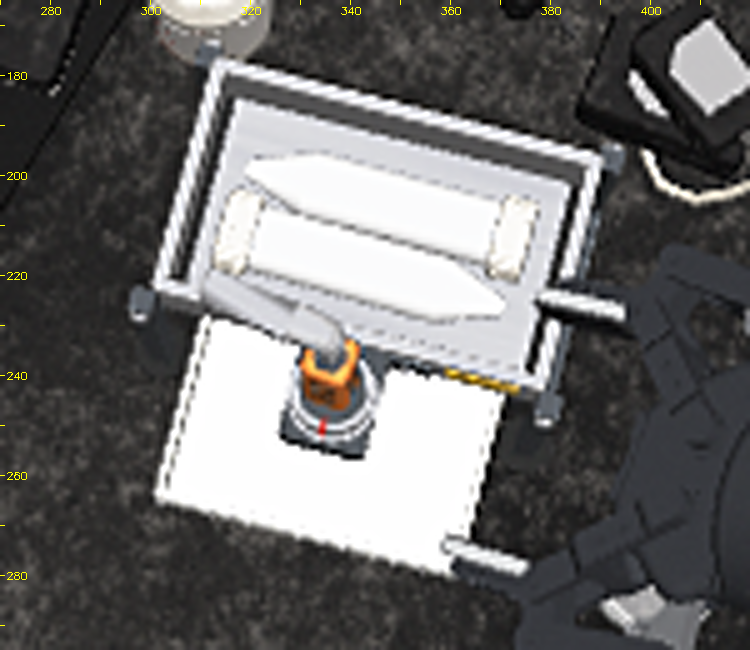

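View pics/s3.png

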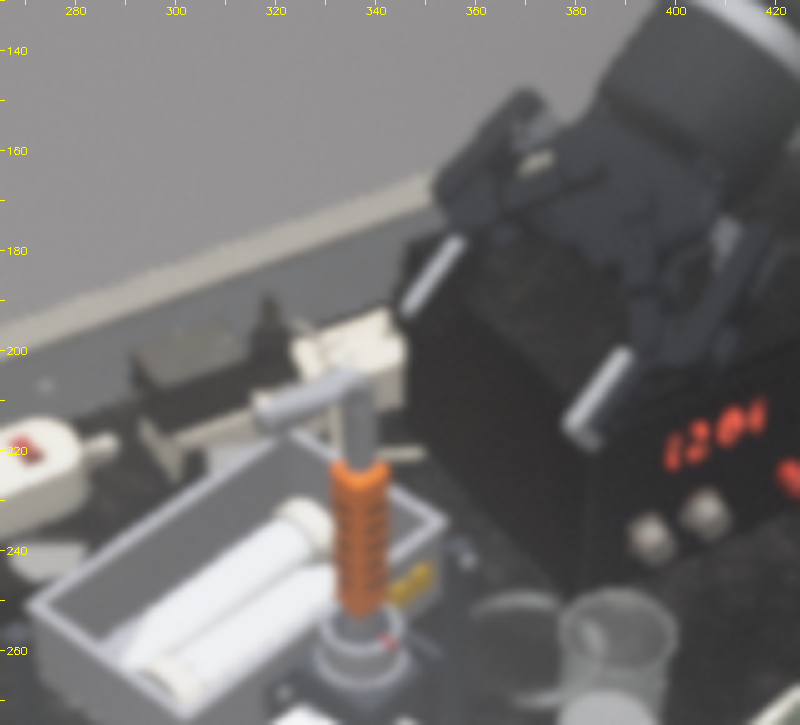

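The gripper waits to the right of the key, with pads at about (350,185) and (375,208) in the scene picture. The key at (337,240) lies ahead of them. I'll advance.

Call:
step_arm --pt "0.001 0 0.05 -0.002 0 0 0" --pt "0.002 -0.001 0.1 -0.005 0 -0.002 0" --pt "0.002 -0.001 0.15 -0.005 0 -0.002 0" --pt "0.002 -0.001 0.177 -0.005 0 -0.002 0" --pt "0.002 -0.001 0.177 -0.005 0 -0.002 0"

```text
t: 2.08
tcp_pos: [533.6, -342.2, 217.4]
orientation: [-0.246, 0.741, 0.51, 0.36]
force: [0.3, -0.6, 0.4]
width: 85.8
```

```bash
python3 - <<'E'
from st import *
st();show(G-6*a,Rg)
t=snapshot("top");crop(t,290,185,120,100,6,"t4.png");s=snapshot("scene");crop(s,285,170,120,100,6,"s4.png")
E
```

```text
2.075 [ 533.594 -342.239  217.437] [ 1.037  1.149 -0.599  1.008 -0.312  1.393  0.414] [ 0.295 -0.555  0.434] 85.78129760536686
full cmd [ 0.     0.003  0.009  0.011  0.011 -0.003] dist 4.677689502512698 ang 0.45397789046899023
```

View pics/t4.png

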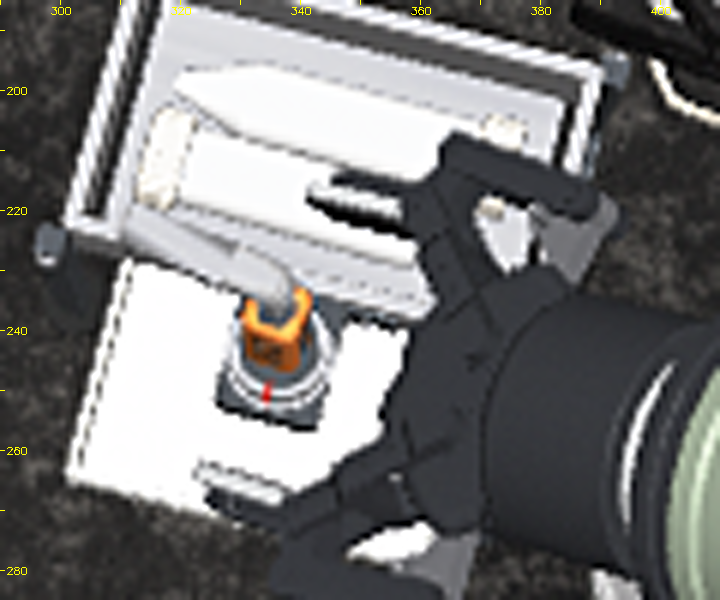

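View pics/s4.png

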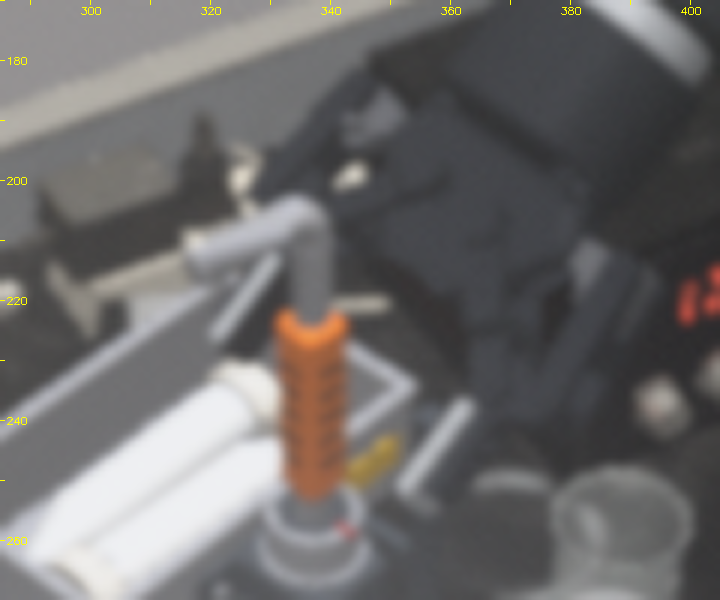

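The pads straddle the sleeve, centred at about (340,242) in the top view. Now I'll close.

Call:
step_arm --pt "0 0.003 0.009 0.011 0.011 -0.003 0" --pt "0 0.003 0.009 0.011 0.011 -0.003 0.4" --pt "0 0.003 0.009 0.011 0.011 -0.003 0.7" --pt "0 0.003 0.009 0.011 0.011 -0.003 1" --pt "0 0.003 0.009 0.011 0.011 -0.003 1" --force 100

```text
t: 2.8
tcp_pos: [537.5, -339.2, 214.4]
orientation: [-0.249, 0.739, 0.511, 0.362]
force: [4.6, -3.9, -0.2]
width: 16.9
```

```bash
python3 - <<'E'
from st import *
st();show(G-6*a,Rg);print(observe()['moment'])
E
```

```text
2.8 [ 537.506 -339.172  214.399] [ 1.03   1.158 -0.601  1.    -0.313  1.395  0.415] [ 4.561 -3.926 -0.228] 16.883535029809448
full cmd [-0.    -0.002 -0.002  0.001 -0.003  0.003] dist 1.4311668077032857 ang 0.13282290058677357
[-1.624 -0.215 -0.842]
```

Call:
step_arm --pt "0 0 0 0 0 0 1" --pt "0 0 0 0 0 0 1" --pt "0 0 0 0 0 0 1"

```text
t: 3.18
tcp_pos: [537.5, -339.2, 214.4]
orientation: [-0.249, 0.739, 0.511, 0.362]
force: [4.7, -4.0, 0.7]
width: 16.8
```

```bash
python3 - <<'E'
from st import *
st();show(G-6*a,Rg);s=observe();print(s['moment'],s['orientation'])
np.savez("tg.npz",p=s['tcp_pos'],q=s['orientation'])
t=snapshot("top");crop(t,290,185,120,100,6,"t5.png");s=snapshot("scene");crop(s,285,170,120,100,6,"s5.png")
E
```

```text
3.175 [ 537.497 -339.216  214.399] [ 1.03   1.158 -0.601  1.    -0.313  1.395  0.415] [ 4.675 -3.962  0.666] 16.788010132819114
full cmd [-0.    -0.002 -0.001  0.001 -0.003  0.003] dist 1.4149625298409074 ang 0.1259872977932362
[-1.18  -0.523 -0.928] [-0.249  0.739  0.511  0.362]
```

View pics/s5.png

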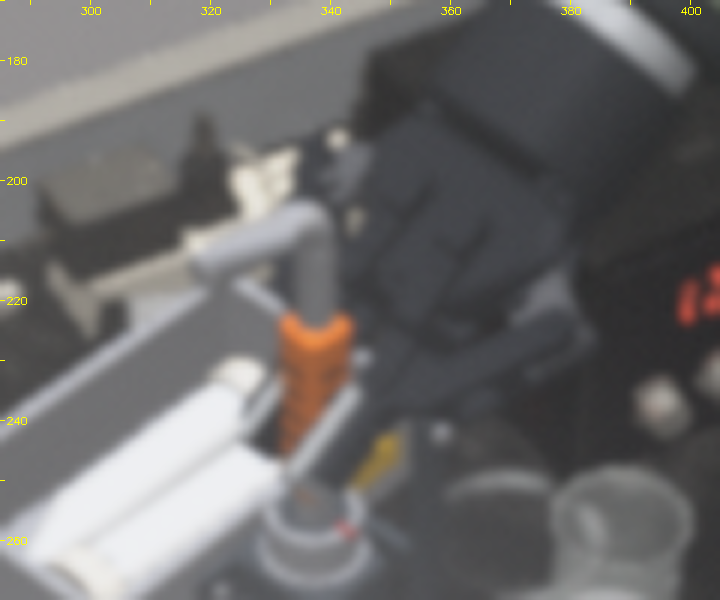

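View pics/t5.png

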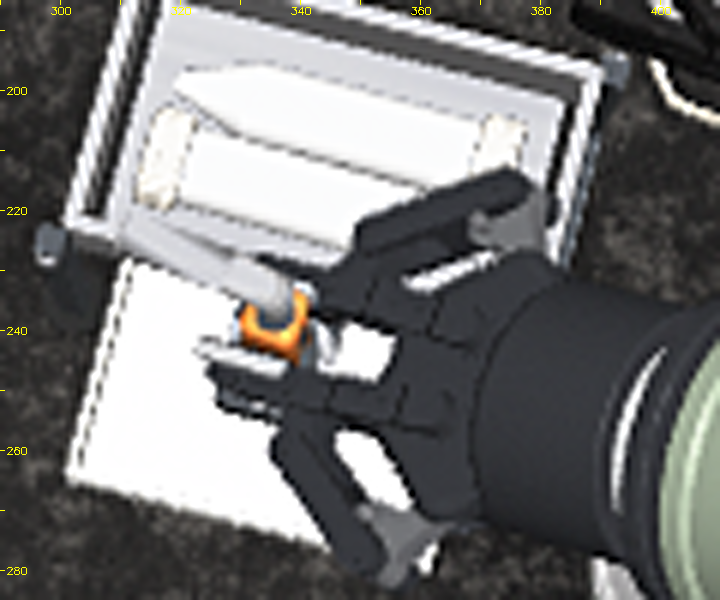

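The key is held, with its top shifted about 1 px, so it leans slightly. I'll lift straight up.

Call:
step_arm --pt "0.016 0 -0.012 0 0 0 1" --pt "0.032 0 -0.025 0 0 0 1" --pt "0.063 0 -0.049 0 0 0 1" --pt "0.11 0 -0.086 0 0 0 1" --pt "0.11 0 -0.086 0 0 0 1"

```text
t: 3.9
tcp_pos: [537.4, -339.1, 286.7]
orientation: [-0.248, 0.738, 0.512, 0.362]
force: [-0.0, 0.9, -1.9]
width: 16.7
```

```bash
python3 - <<'E'
from st import *
st();g=np.load("tg.npz");s=observe();print(s['tcp_pos']-g['p'],s['moment'])
t=snapshot("top");crop(t,280,170,130,100,6,"t6.png");s=snapshot("scene");crop(s,285,140,120,120,5,"s6.png")
E
```

```text
3.9 [ 537.389 -339.089  286.691] [ 1.024  1.077 -0.61   0.936 -0.338  1.503  0.34 ] [-0.01   0.929 -1.9  ] 16.73820878366948
[-0.108  0.128 72.292] [-1.106  0.448  0.042]
```

View pics/s6.png

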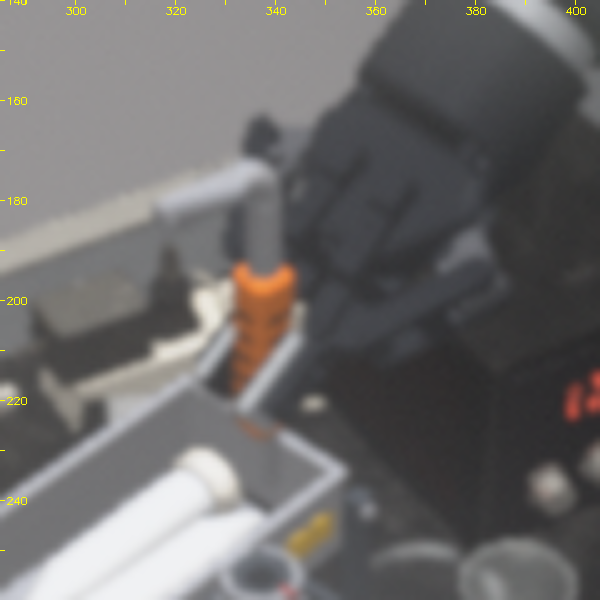

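View pics/t6.png

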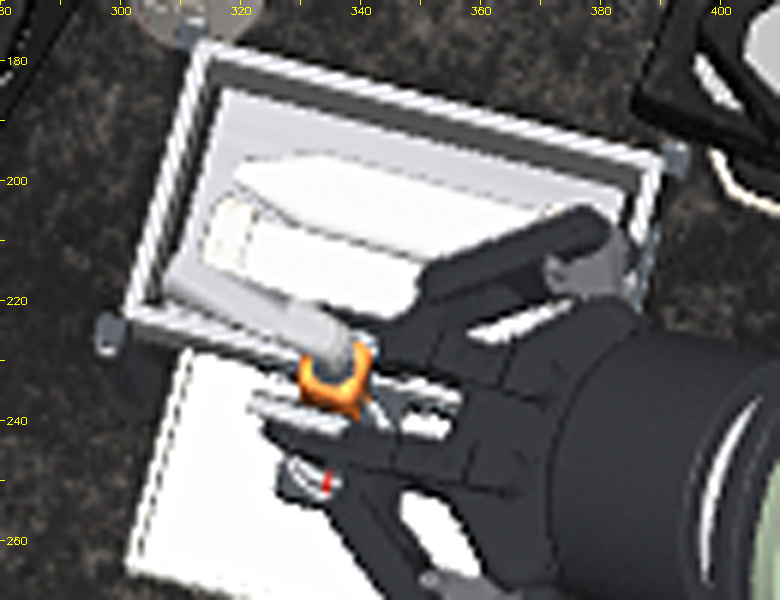

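The key is clear of the socket and held upright. Next I'll compute the flipped poses, with the long arm at the start azimuth +180°, a valid 60° step, held above the latch.

```bash
cat >> st.py <<'E'
g=np.load("tg.npz");Tp,Tq=g['p'],Rm(g['q'])
def keyR0(): return R.from_euler('z',ALPHA)
def final(theta,dz,bend_xy=L,dy=0):
    # key: -z along theta (level), x down
    z=-np.array([np.cos(theta),np.sin(theta),0]);x=np.array([0,0,-1.]);y=np.cross(z,x)
    RK=R.from_matrix(np.stack([x,y,z],1)); M=RK*keyR0().inv()
    b0=np.array([*L,301.]);bf=np.array([*bend_xy,197.+dz])
    return bf+M.apply(Tp-b0), M*Tq
E
python3 - <<'E'
from st import *
p,Rt=final(ALPHA+np.pi,80)
print(p,Rt.as_matrix()); show(p,Rt)
print("beaker",onz("top",(402,272),70),onz("top",(402,290),0))
E
```

```text
[ 508.318 -416.437  281.051] [[ 0.278  0.936 -0.217]
 [ 0.739 -0.352 -0.575]
 [-0.614 -0.    -0.789]]
full cmd [-0.106  0.001 -0.127  0.001 -3.141  0.   ] dist 82.63385641951002 ang 89.99255528849827
beaker [ 492.194 -473.261   70.   ] [ 458.275 -481.325    0.   ]
```

Call:
step_arm --pt "-0.01 0 -0.01 0 -0.3 0 1" --pt "-0.018 0 -0.022 0 -0.6 0 1" --pt "-0.026 0 -0.032 0 -0.8 0 1"

```text
t: 4.38
tcp_pos: [529.7, -358.2, 283.7]
orientation: [-0.142, 0.796, 0.551, 0.206]
force: [0.1, 0.7, -2.4]
width: 16.6
```

```bash
python3 - <<'E'
from st import *
st();p,Rt=final(ALPHA+np.pi,80);show(p,Rt)
E
```

```text
4.375 [ 529.722 -358.193  283.719] [ 0.906  0.933 -0.457  1.002 -0.13   1.387  0.27 ] [ 0.098  0.723 -2.376] 16.627078716002792
full cmd [-0.111  0.001 -0.055  0.002 -2.335  0.001] dist 62.10961546990464 ang 66.87920499933506
```

Call:
step_arm --pt "-0.015 0 -0.005 0 -0.3 0 1" --pt "-0.03 0 -0.012 0 -0.6 0 1" --pt "-0.04 0 -0.018 0 -0.8 0 1"

```text
t: 4.75
tcp_pos: [522.1, -378.4, 281.6]
orientation: [-0.03, 0.821, 0.569, 0.043]
force: [0.6, -0.2, -2.6]
width: 16.9
```

```bash
python3 - <<'E'
from st import *
st();p,Rt=final(ALPHA+np.pi,80);show(p,Rt)
E
```

```text
4.75 [ 522.061 -378.387  281.568] [ 0.734  0.829 -0.281  1.108  0.107  1.246  0.145] [ 0.567 -0.186 -2.637] 16.937319277439183
full cmd [-0.081  0.001 -0.008  0.001 -1.535  0.002] dist 40.45841653813692 ang 43.9770259493411
```

Call:
step_arm --pt "-0.015 0 0 0 -0.3 0 1" --pt "-0.03 0 0 0 -0.6 0 1" --pt "-0.041 0 -0.003 0 -0.8 0 1"

```text
t: 5.12
tcp_pos: [515.0, -397.3, 280.5]
orientation: [0.083, 0.813, 0.564, -0.121]
force: [-0.4, 0.0, -2.0]
width: 16.9
```

```bash
python3 - <<'E'
from st import *
st();p,Rt=final(ALPHA+np.pi,80);show(p,Rt)
E
```

```text
5.125 [ 514.969 -397.264  280.459] [ 0.511  0.789 -0.068  1.235  0.381  1.117 -0.063] [-0.381  0.006 -2.034] 16.871704124382255
full cmd [-0.039  0.001  0.011  0.001 -0.736  0.003] dist 20.302037939860078 ang 21.077400909438747
```

Call:
step_arm --pt "-0.015 0 0.004 0 -0.3 0 1" --pt "-0.03 0 0.008 0 -0.6 0.002 1" --pt "-0.039 0.001 0.011 0 -0.736 0.003 1" --pt "-0.039 0.001 0.011 0 -0.736 0.003 1" --pt "-0.039 0.001 0.011 0 -0.736 0.003 1"

```text
t: 5.75
tcp_pos: [507.9, -417.4, 281.2]
orientation: [0.184, 0.779, 0.538, -0.265]
force: [-0.9, -0.3, -1.3]
width: 16.4
```

```bash
python3 - <<'E'
from st import *
st();p,Rt=final(ALPHA+np.pi,80);show(p,Rt)
t=snapshot("top");cv2.imwrite("pics/t7f.png",t);crop(t,290,185,120,100,6,"t7.png");s=snapshot("scene");cv2.imwrite("pics/s7f.png",s);crop(s,285,150,120,130,4,"s7.png")
E
```

```text
5.75 [ 507.885 -417.379  281.162] [ 0.302  0.829  0.151  1.341  0.642  1.047 -0.309] [-0.942 -0.288 -1.319] 16.37179705935771
full cmd [ 0.002  0.    -0.001 -0.001 -0.009 -0.005] dist 1.0423973082815283 ang 0.3100636959849928
```

View pics/s7.png

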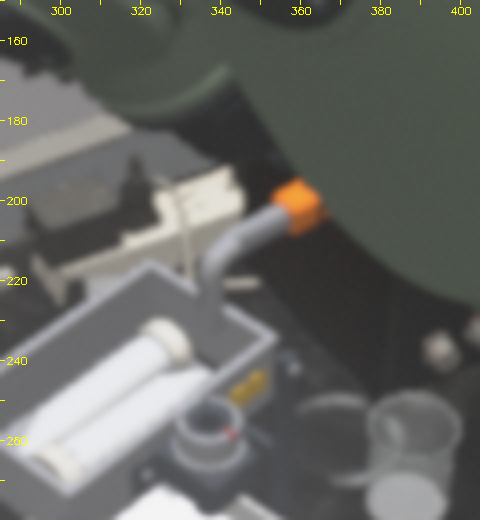

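View pics/t7.png

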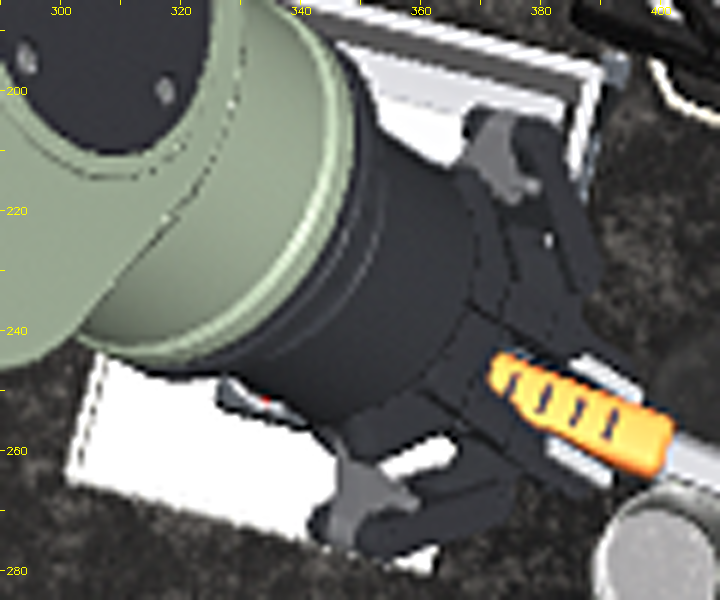

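The key is flipped, with its short arm hanging above the socket. In the scene picture the bend is at about (338,216) and the socket head at (337,255). I'll check where the key really sits against the prediction.

```bash
python3 - <<'E'
from st import *
s=cv2.imread("pics/s7f.png");t=cv2.imread("pics/t7f.png")
crop(s,315,200,60,70,10,"s8.png");crop(t,365,235,45,40,14,"t8.png")
th=ALPHA+np.pi;d=np.array([np.cos(th),np.sin(th),0])
b=np.array([*L,277.]); b=b+0
for n,P in [("bend",b),("tip",b-[0,0,46]),("s45",b+45*d),("s120",b+120*d),("head",[*L,169])]: print(n,proj("scene",P),proj("top",P))
hsv=cv2.cvtColor(t,cv2.COLOR_BGR2HSV);m=cv2.inRange(hsv,(4,110,60),(28,255,255));k=np.zeros_like(m);k[235:275,365:410]=m[235:275,365:410]
ys,xs=np.where(k);print(cv2.minAreaRect(np.stack([xs,ys],1).astype(np.float32)))
for u in range(374,404,4):
    q=np.where(k[:,u])[0];print(u,q.min(),q.max(),end='; ')
for f in(0.65,.8,1.0): print(proj("top",b+f*120*d))
E
```

```text
bend [337.469 214.768] [335.681 234.935]
tip [337.487 232.816] [335.729 238.691]
s45 [355.286 204.771] [360.067 244.369]
s120 [383.16  189.148] [401.003 260.202]
head [337.505 255.249] [335.787 243.238]
((385.77337646484375, 252.98158264160156), (32.5734748840332, 11.230396270751953), 25.201122283935547)
374 244 248; 378 246 255; 382 247 256; 386 249 259; 390 250 261; 394 252 263; 398 253 264; 402 255 256; [378.032 251.318]
[387.862 255.12 ]
[401.003 260.202]
```

View pics/s8.png

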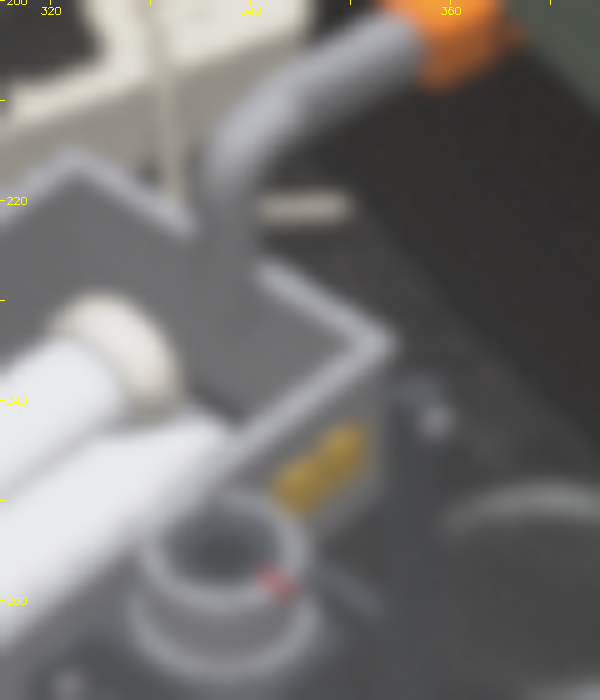

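View pics/t8.png

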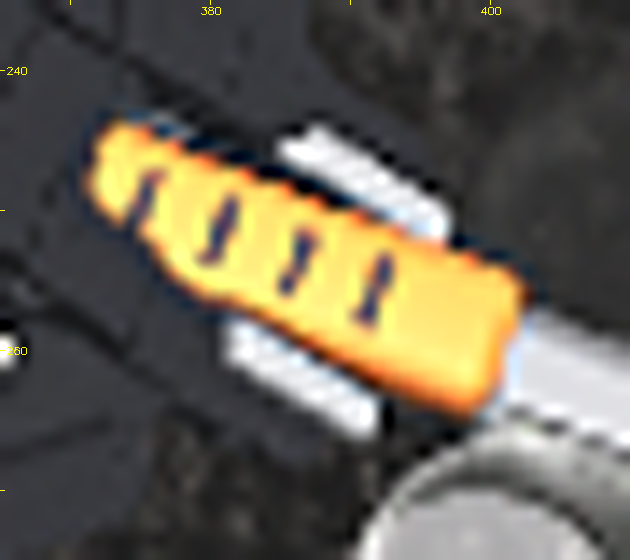

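```bash
python3 - <<'E'
from st import *
B=L+np.array([.4,.3])
for dz in(22,10,0):
    p,Rt=final(ALPHA+np.pi,dz,B);show(p,Rt)
E
```

```text
full cmd [ 0.074  0.001  0.09  -0.001 -0.009 -0.006] dist 58.35897526270692 ang 0.30563677020274926
full cmd [ 0.089  0.     0.109 -0.001 -0.009 -0.006] dist 70.35429700837051 ang 0.30563677020274926
full cmd [ 0.101  0.     0.125 -0.001 -0.009 -0.006] dist 80.3514656725853 ang 0.30563677020274926
```

Call:
step_arm --pt "0.03 0 0.035 0 -0.009 -0.006 1" --pt "0.055 0 0.065 0 -0.009 -0.006 1" --pt "0.074 0.001 0.09 0 -0.009 -0.006 1" --pt "0.074 0.001 0.09 0 -0.009 -0.006 1" --pt "0.074 0.001 0.09 0 -0.009 -0.006 1" --force 110

```text
t: 6.48
tcp_pos: [509.4, -416.0, 223.6]
orientation: [0.185, 0.777, 0.538, -0.268]
force: [0.2, -0.1, -2.0]
width: 16.8
```

```bash
python3 - <<'E'
from st import *
B=L+np.array([.4,.3]);st()
for dz in(22,10,0):
    p,Rt=final(ALPHA+np.pi,dz,B);show(p,Rt)
s=snapshot("scene");cv2.imwrite("pics/s9f.png",s);crop(s,305,205,80,70,9,"s9.png");t=snapshot("top");crop(t,290,195,130,90,6,"t9.png")
print(observe()['t'])
E
```

```text
6.475 [ 509.422 -415.963  223.568] [ 0.287  0.902  0.171  1.405  0.675  0.939 -0.402] [ 0.237 -0.076 -2.006] 16.756761116788965
full cmd [-0.    -0.001  0.001  0.001  0.003  0.001] dist 0.8904747964137466 ang 0.09646067799207873
full cmd [ 0.015 -0.001  0.02   0.001  0.003  0.001] dist 12.538007609872244 ang 0.09646067799207873
full cmd [ 0.027 -0.001  0.036  0.001  0.003  0.001] dist 22.52869746294755 ang 0.09646067799207873
6.575
```

View pics/s9.png

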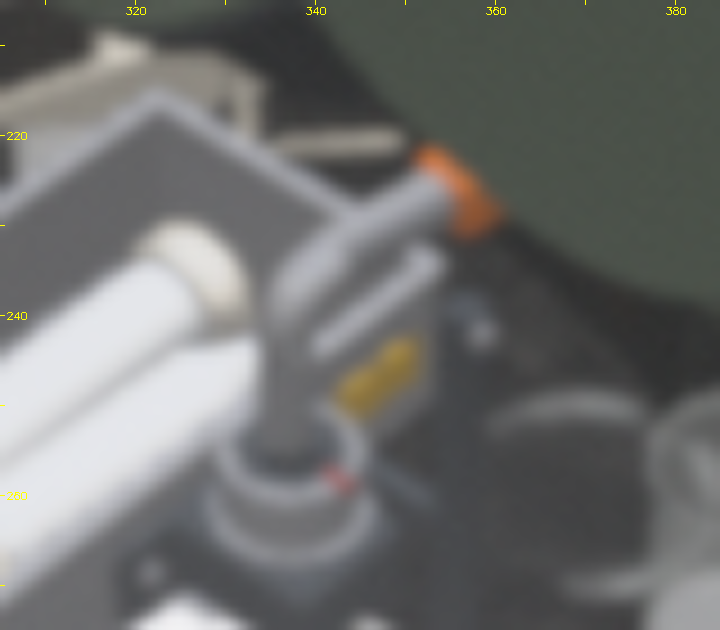

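View pics/t9.png

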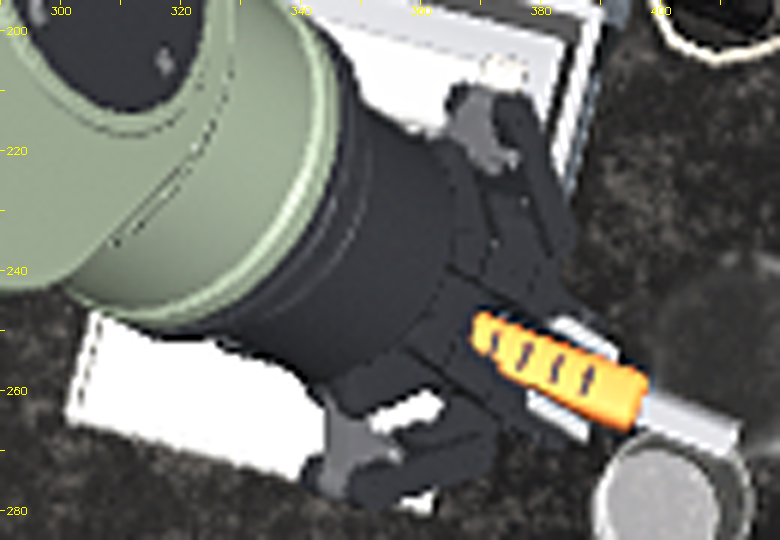

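The tip at (337,256) sits centred over the mouth, which spans x 329–346. I'll lower it in small steps and watch the force.

Call:
step_arm --pt "0.004 -0.001 0.005 0 0.003 0 1" --pt "0.008 -0.001 0.01 0 0.003 0 1" --pt "0.012 -0.001 0.015 0 0.003 0 1" --pt "0.015 -0.001 0.02 0 0.003 0 1" --pt "0.015 -0.001 0.02 0 0.003 0 1"

```text
t: 7.2
tcp_pos: [508.7, -417.3, 211.7]
orientation: [0.186, 0.777, 0.538, -0.268]
force: [0.9, -8.6, 7.7]
width: 16.7
```

```bash
python3 - <<'E'
from st import *
B=L+np.array([.4,.3]);st();print(observe()['moment'])
for dz in(10,0):
    p,Rt=final(ALPHA+np.pi,dz,B);show(p,Rt)
E
```

```text
7.2 [ 508.678 -417.35   211.689] [ 0.287  0.918  0.177  1.417  0.683  0.914 -0.422] [ 0.906 -8.596  7.733] 16.739565971479436
[-1.382 -0.518  0.169]
full cmd [ 0.003 -0.001 -0.     0.003  0.005 -0.002] dist 1.3709757884689289 ang 0.17560471598958835
full cmd [ 0.015 -0.001  0.015  0.003  0.005 -0.002] dist 10.706384263456751 ang 0.17560471598958835
```

```bash
python3 - <<'E'
from st import *
B=L+np.array([-.2,-1.2])
for dz in(10,5,0,-2):
    p,Rt=final(ALPHA+np.pi,dz,B);show(p,Rt)
E
```

```text
full cmd [ 0.    -0.001  0.002  0.003  0.005 -0.002] dist 0.8957087797685497 ang 0.17560471598958835
full cmd [ 0.006 -0.001  0.009  0.003  0.005 -0.002] dist 5.672375067841304 ang 0.17560471598958835
full cmd [ 0.012 -0.001  0.017  0.003  0.005 -0.002] dist 10.655955311579568 ang 0.17560471598958835
full cmd [ 0.015 -0.001  0.02   0.003  0.005 -0.002] dist 12.653015509325282 ang 0.17560471598958835
```

```bash
python3 - <<'E'
from st import *
f=final(ALPHA+np.pi,10,L+[.4,.3])
for dz in(10,5,0,-2):
    p,Rt=final(ALPHA+np.pi,dz,L+[-.2,-1.2]);show(p,Rt,frm=f)
E
```

```text
full cmd [-0.003 -0.     0.002  0.     0.     0.   ] dist 1.6155494421403598 ang 0.0
full cmd [ 0.004 -0.     0.01   0.     0.     0.   ] dist 5.254521862167863 ang 0.0
full cmd [ 0.01  -0.     0.018  0.     0.     0.   ] dist 10.129659421717989 ang 0.0
full cmd [ 0.012 -0.     0.021  0.     0.     0.   ] dist 12.10826164236634 ang 0.0
```

Call:
step_arm --pt "-0.003 0 0.002 0 0 0 1" --pt "0 0 0.006 0 0 0 1" --pt "0.004 0 0.01 0 0 0 1" --pt "0.007 0 0.014 0 0 0 1" --pt "0.007 0 0.014 0 0 0 1"

```text
t: 7.82
tcp_pos: [508.2, -418.1, 203.2]
orientation: [0.185, 0.777, 0.538, -0.268]
force: [1.4, -8.4, 3.2]
width: 16.7
```

```bash
python3 - <<'E'
from st import *
st();print(observe()['moment'])
for dz in(2.5,0):
    p,Rt=final(ALPHA+np.pi,dz,L+[-.2,-1.2]);show(p,Rt)
s=snapshot("scene");cv2.imwrite("pics/s10f.png",s);crop(s,305,205,80,70,9,"s10.png")
E
```

```text
7.825 [ 508.167 -418.122  203.182] [ 0.287  0.93   0.179  1.423  0.687  0.899 -0.432] [ 1.397 -8.395  3.162] 16.684224510204487
[-0.914 -0.697  0.12 ]
full cmd [ 0.    -0.    -0.001  0.001  0.003 -0.   ] dist 0.6110728118059118 ang 0.08815631549093995
full cmd [ 0.003 -0.     0.003  0.001  0.003 -0.   ] dist 2.1861224573136426 ang 0.08815631549093995
```

View pics/s10.png

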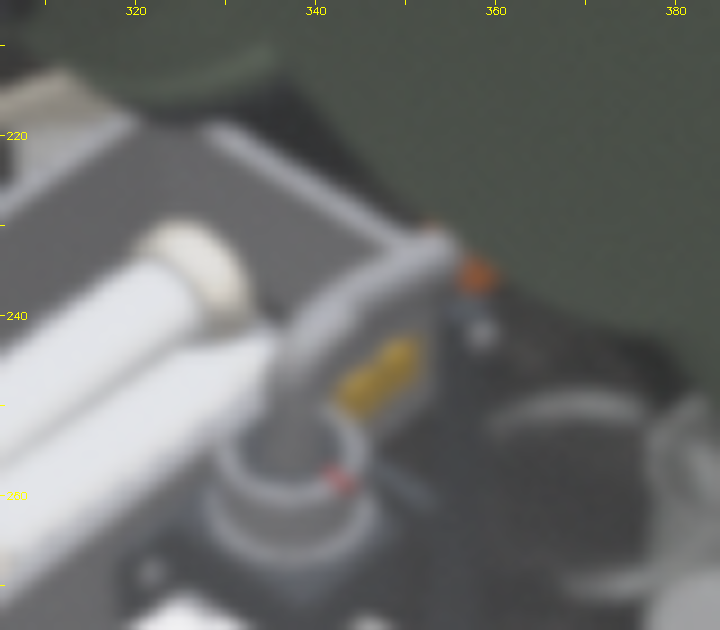

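The short end is sliding in, about 15 mm deep. I'll press on to the socket floor.

Call:
step_arm --pt "0.001 0 0.003 0 0 0 1" --pt "0.002 0 0.005 0 0 0 1" --pt "0.003 0 0.007 0 0 0 1" --pt "0.004 0 0.009 0 0 0 1" --pt "0.004 0 0.009 0 0 0 1"

```text
t: 8.5
tcp_pos: [508.1, -418.5, 198.0]
orientation: [0.185, 0.777, 0.539, -0.267]
force: [3.0, -4.0, 2.2]
width: 16.4
```

```bash
python3 - <<'E'
from st import *
st();print(observe()['moment'])
for dz in(0,):
    p,Rt=final(ALPHA+np.pi,dz,L+[-.2,-1.2]);show(p,Rt);print(p)
E
```

```text
8.5 [ 508.107 -418.459  198.014] [ 0.288  0.937  0.18   1.427  0.689  0.889 -0.438] [ 3.016 -4.004  2.152] 16.363560623795927
[-0.024 -1.017  0.135]
full cmd [-0.003 -0.001 -0.006  0.002 -0.     0.001] dist 3.147204832424923 ang 0.0633734528976263
[ 508.118 -417.637  201.051]
```

```bash
python3 - <<'E'
from st import *
s=snapshot("scene");cv2.imwrite("pics/s11f.png",s);crop(s,305,205,80,70,9,"s11.png");t=snapshot("top");cv2.imwrite("pics/t11f.png",t);crop(t,290,195,130,90,6,"t11.png")
b=np.array([*L,197.]);th=ALPHA+np.pi;d=np.array([np.cos(th),np.sin(th),0])
for z in (194,197,200):
  for f in(0,45,120,150): print(z,f,proj("scene",b+f*d+[0,0,z-197]),proj("top",b+f*d+[0,0,z-197]))
E
```

```text
194 0 [337.499 246.451] [335.765 241.47 ]
194 45 [354.262 236.354] [358.198 250.163]
194 120 [380.608 220.477] [395.835 264.748]
194 150 [390.615 214.444] [410.982 270.617]
197 0 [337.498 245.373] [335.762 241.252]
197 45 [354.297 235.278] [358.261 249.97 ]
197 120 [380.696 219.407] [396.007 264.596]
197 150 [390.721 213.377] [411.199 270.482]
200 0 [337.497 244.29 ] [335.759 241.033]
200 45 [354.333 234.197] [358.323 249.776]
200 120 [380.784 218.331] [396.18  264.444]
200 150 [390.829 212.305] [411.417 270.347]
```

View pics/s11.png

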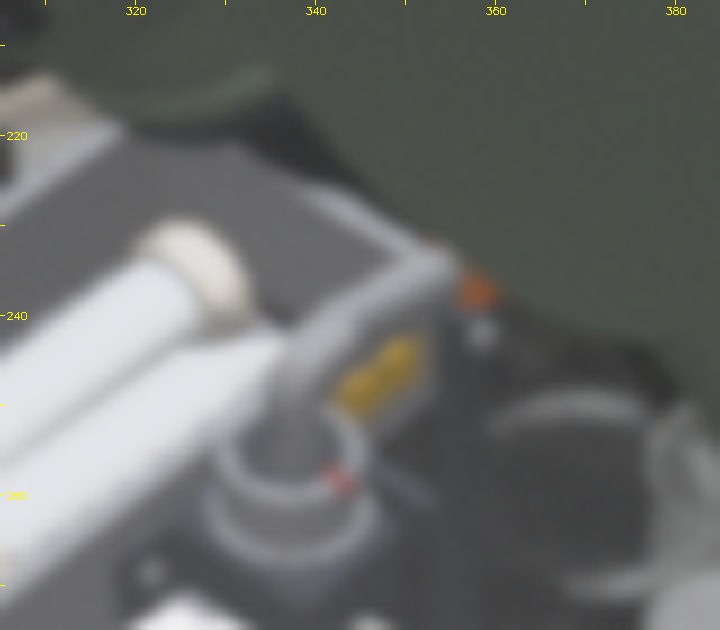

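View pics/t11.png

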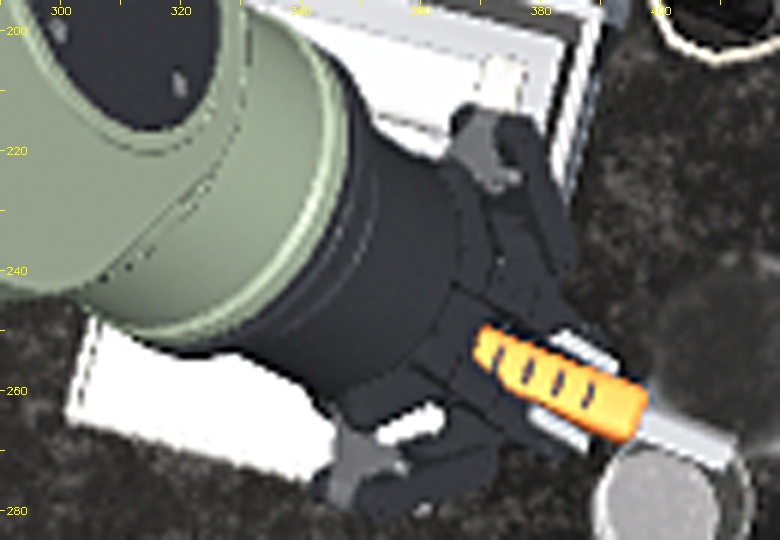

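Call:
step_arm --pt "0.001 0 0.002 0 0 0 1" --pt "0.002 0 0.003 0 0 0 1" --pt "0.003 0 0.004 0 0 0 1" --pt "0.003 0 0.004 0 0 0 1"

```text
t: 9.1
tcp_pos: [508.0, -419.0, 196.6]
orientation: [0.186, 0.777, 0.538, -0.267]
force: [1.8, -3.8, 14.3]
width: 16.9
```

```bash
python3 - <<'E'
from st import *
st();print(observe()['moment'])
E
```

```text
9.1 [ 508.033 -419.014  196.564] [ 0.288  0.939  0.181  1.428  0.691  0.885 -0.441] [ 1.8   -3.848 14.31 ] 16.85945389034915
[-0.482 -0.42   0.004]
```

There is 14–16 N of upward force with the TCP stopped, so the tip is on the socket floor. Now I'll plan the swing arc.

```bash
cat > sw.py <<'E'
from st import *
def rows(ds,C=(537.7,-336.0),rad=0,dz=0):
    s=observe();p,R0=s['tcp_pos'],Rm(s['orientation']);v=p-[*C,p[2]]
    print(s['t'],p,s['force'],s['moment'],s['joint_positions'],"az",np.degrees(np.arctan2(v[1],v[0])),"r",np.hypot(*v[:2]))
    for d in ds:
        Rz=R.from_euler('z',d);u=v/np.linalg.norm(v)
        q=p+Rz.apply(v+rad*u)-v+[0,0,dz]
        print(np.round(cmd(q,Rz*R0,frm=(p,R0)),3).tolist())
E
python3 -c "
from sw import *
rows([.08,.18,.28,.38,.46])"
```

```text
9.1 [ 508.033 -419.014  196.564] [ 1.8   -3.848 14.31 ] [-0.482 -0.42   0.004] [ 0.288  0.939  0.181  1.428  0.691  0.885 -0.441] az -109.66571974304384 r 88.15542478725847
[0.001, 0.014, -0.0, -0.098, 0.0, -0.126]
[0.003, 0.032, -0.002, -0.222, 0.0, -0.284]
[0.006, 0.049, -0.005, -0.345, 0.001, -0.441]
[0.011, 0.065, -0.008, -0.468, 0.001, -0.599]
[0.015, 0.078, -0.012, -0.566, 0.001, -0.725]
```

Call:
step_arm --pt "0.001 0.014 0 -0.098 0 -0.126 1" --pt "0.003 0.032 -0.002 -0.222 0 -0.284 1" --pt "0.006 0.049 -0.005 -0.345 0 -0.441 1" --pt "0.011 0.065 -0.008 -0.468 0 -0.599 1" --pt "0.015 0.078 -0.012 -0.566 0 -0.725 1" --force 120

```text
t: 9.72
tcp_pos: [547.1, -424.5, 196.9]
orientation: [0.242, 0.634, 0.701, -0.218]
force: [1.4, -7.9, 13.1]
width: 16.5
```

```bash
python3 - <<'E'
from sw import *
rows([.1,.2,.3,.4,.46])
s=snapshot("scene");cv2.imwrite("pics/s12f.png",s);crop(s,285,195,110,90,7,"s12.png")
E
```

```text
9.725 [ 547.124 -424.452  196.927] [ 1.374 -7.922 13.11 ] [-1.258 -0.031 -1.627] [ 0.301  0.889  0.175  1.581  0.956  0.547 -0.313] az -83.91869844718099 r 88.95207965581781
[0.001, 0.018, -0.001, -0.123, 0.0, -0.158]
[0.003, 0.035, -0.002, -0.246, 0.0, -0.315]
[0.006, 0.053, -0.005, -0.37, 0.0, -0.473]
[0.011, 0.069, -0.009, -0.493, 0.0, -0.63]
[0.015, 0.079, -0.012, -0.567, 0.0, -0.725]
```

View pics/s12.png

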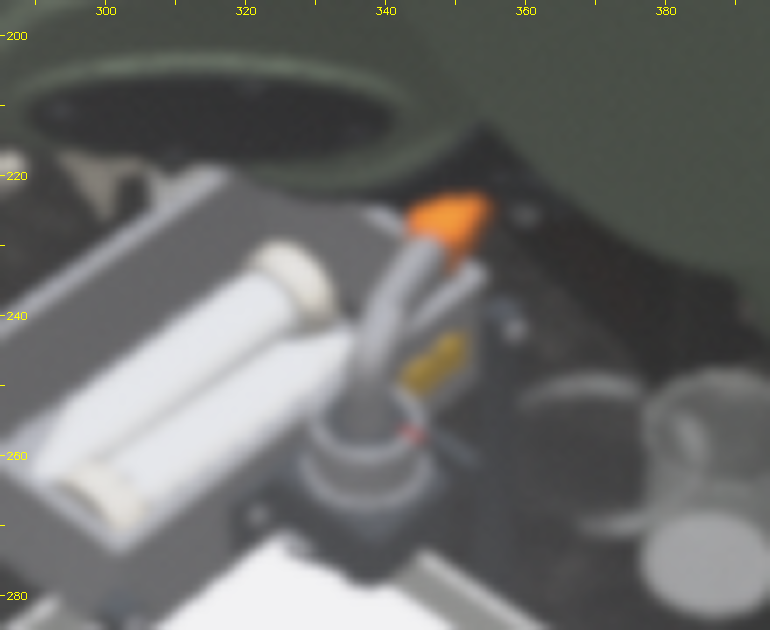

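The long arm has turned about 0.45 rad and the bend is still over the socket. The red mark moved from (342,258) to (344,257), so the latch is turning. I'll continue the swing.

Call:
step_arm --pt "0.001 0.018 -0.001 -0.123 0 -0.158 1" --pt "0.003 0.035 -0.002 -0.246 0 -0.315 1" --pt "0.006 0.053 -0.005 -0.37 0 -0.473 1" --pt "0.011 0.069 -0.009 -0.493 0 -0.63 1" --pt "0.015 0.079 -0.012 -0.567 0 -0.725 1"

```text
t: 10.4
tcp_pos: [585.2, -411.7, 197.2]
orientation: [0.285, 0.458, 0.827, -0.158]
force: [2.9, -13.6, 12.8]
width: 16.6
```

```bash
python3 - <<'E'
from sw import *
rows([.1,.2,.3,.4,.46])
E
```

```text
10.4 [ 585.194 -411.722  197.235] [  2.937 -13.601  12.796] [-2.38  -0.474 -1.707] [ 0.294  0.869  0.276  1.687  1.307  0.15  -0.289] az -57.90362248893687 r 89.38419262061525
[0.001, 0.018, -0.001, -0.123, -0.0, -0.157]
[0.003, 0.036, -0.002, -0.247, -0.0, -0.315]
[0.006, 0.053, -0.005, -0.37, -0.0, -0.472]
[0.011, 0.07, -0.009, -0.493, -0.0, -0.63]
[0.015, 0.079, -0.012, -0.567, -0.0, -0.724]
```

q6 is nearing its lower limit of 0, because the tool is almost in line with the forearm. The latch stays where it is left, so I'll let go, stand the tool upright and grip again for the rest of the swing.

Call:
step_arm --pt "0 0 0 0 0 0 0.7" --pt "0 0 0 0 0 0 0.35" --pt "0 0 0 0 0 0 0.35" --pt "0 0 -0.06 0 0 0 0.35" --pt "0 0 -0.14 0 0 0 0.35"

```text
t: 11.02
tcp_pos: [562.7, -372.4, 250.7]
orientation: [0.284, 0.457, 0.828, -0.157]
force: [0.8, 0.1, 1.9]
width: 55.6
```

```bash
python3 - <<'E'
from sw import *
st();s=snapshot("scene");cv2.imwrite("pics/s13f.png",s);crop(s,285,175,110,100,7,"s13.png");t=snapshot("top");cv2.imwrite("pics/t13f.png",t);crop(t,290,180,120,100,6,"t13.png")
E
```

```text
11.025 [ 562.651 -372.362  250.729] [ 0.292  0.728  0.172  1.771  1.215  0.268 -0.181] [0.834 0.093 1.883] 55.60563412895571
```

View pics/s13.png

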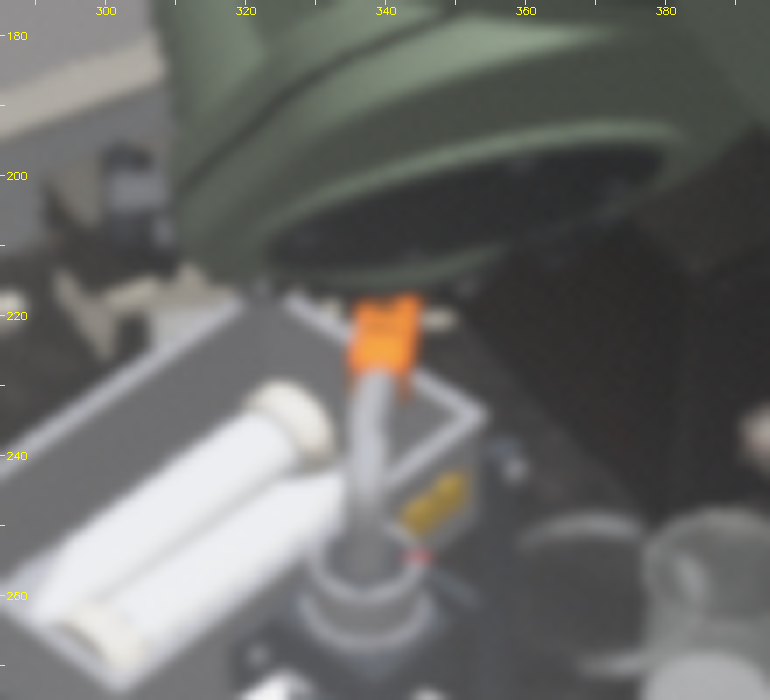

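View pics/t13.png

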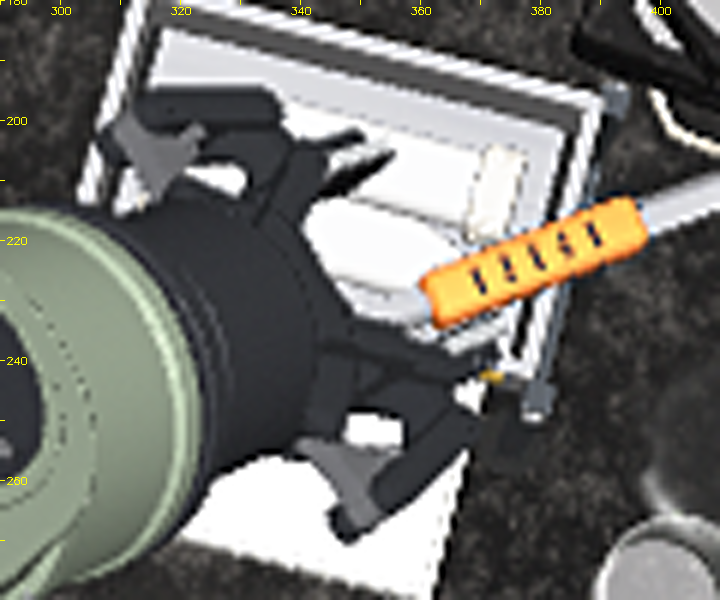

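The key stays seated and level. In the top view the sleeve runs from (362,230) to (396,217). I'll measure its line.

```bash
python3 - <<'E'
from sw import *
t=cv2.imread("pics/t13f.png")
hsv=cv2.cvtColor(t,cv2.COLOR_BGR2HSV);m=cv2.inRange(hsv,(4,110,60),(28,255,255));k=np.zeros_like(m);k[205:245,355:402]=m[205:245,355:402]
c=max(cv2.findContours(k,0,2)[0],key=cv2.contourArea);r=cv2.minAreaRect(c);print(r);bx=cv2.boxPoints(r)
e=[(bx[i]+bx[(i+1)%4])/2 for i in range(4)]
e=sorted(e,key=lambda q:q[0]);a0,a1=onz("top",e[0],201),onz("top",e[3],201)
d=a1-a0;print(a0,a1,np.linalg.norm(d),np.degrees(np.arctan2(d[1],d[0])))
u=d/np.linalg.norm(d);mid=(a0+a1)/2;print("mid",mid,"axis est",mid-82.5*u)
E
```

```text
((378.46783447265625, 223.3458251953125), (10.200273513793945, 38.41930389404297), 68.74949645996094)
[ 558.374 -381.003  201.   ] [ 585.48  -447.762  201.   ] 72.051926275591 -67.90149176064934
mid [ 571.927 -414.382  201.   ] axis est [ 540.89  -337.943  201.   ]
```

```bash
cat >> sw.py <<'E'
C2=np.array([539.5,-337.0])
def vert(az_deg,r,z,off=0):
    a=np.deg2rad(az_deg);p=np.array([*(C2+r*np.array([np.cos(a),np.sin(a)])),z])
    return p,toolR(a+np.pi,off)
E
python3 - <<'E'
from sw import *
p,Rt=vert(-67.9,92,268);print(p);show(p,Rt)
E
```

```text
[ 574.113 -422.241  268.   ]
full cmd [-0.094 -0.035  0.037  0.124  1.323  0.338] dist 53.57186675247001 ang 39.26845240176252
```

Call:
step_arm --pt "-0.04 -0.015 -0.015 0.03 0.33 0.08 0.35" --pt "-0.075 -0.025 -0.01 0.06 0.65 0.17 0.35" --pt "-0.09 -0.032 0.01 0.09 0.95 0.25 0.35" --pt "-0.09 -0.035 0.03 0.09 0.97 0.25 0.35"

```text
t: 11.62
tcp_pos: [571.9, -421.3, 267.6]
orientation: [0.075, 0.539, 0.838, -0.04]
force: [-0.9, 0.6, -0.9]
width: 55.4
```

```bash
python3 - <<'E'
from sw import *
st();p,Rt=vert(-67.9,92,268);show(p,Rt)
E
```

```text
11.625 [ 571.947 -421.298  267.583] [ 0.722  0.882 -0.437  1.07   0.477  1.134  0.702] [-0.94   0.629 -0.926] 55.430292776716506
full cmd [-0.004  0.003 -0.     0.036  0.339  0.083] dist 2.398452388565517 ang 10.05432494921882
```

Call:
step_arm --pt "-0.004 0.003 0 0.036 0.339 0.083 0.35" --pt "-0.004 0.003 0 0.036 0.339 0.083 0.35" --pt "-0.004 0.003 0 0.036 0.339 0.083 0.35"

```text
t: 12.0
tcp_pos: [574.3, -421.8, 265.8]
orientation: [0.001, 0.558, 0.83, -0.003]
force: [0.1, 1.2, 0.1]
width: 55.8
```

```bash
python3 - <<'E'
from sw import *
st();p,Rt=vert(-67.9,92,203);show(p,Rt)
s=snapshot("scene");crop(s,285,175,110,100,7,"s14.png")
E
```

```text
12.0 [ 574.278 -421.795  265.802] [ 0.72   0.981 -0.459  0.809  0.388  1.415  0.775] [0.092 1.155 0.084] 55.79151619665637
full cmd [-0.    -0.     0.126 -0.009  0.009  0.001] dist 62.80352589594419 ang 0.36957824852792276
```

View pics/s14.png

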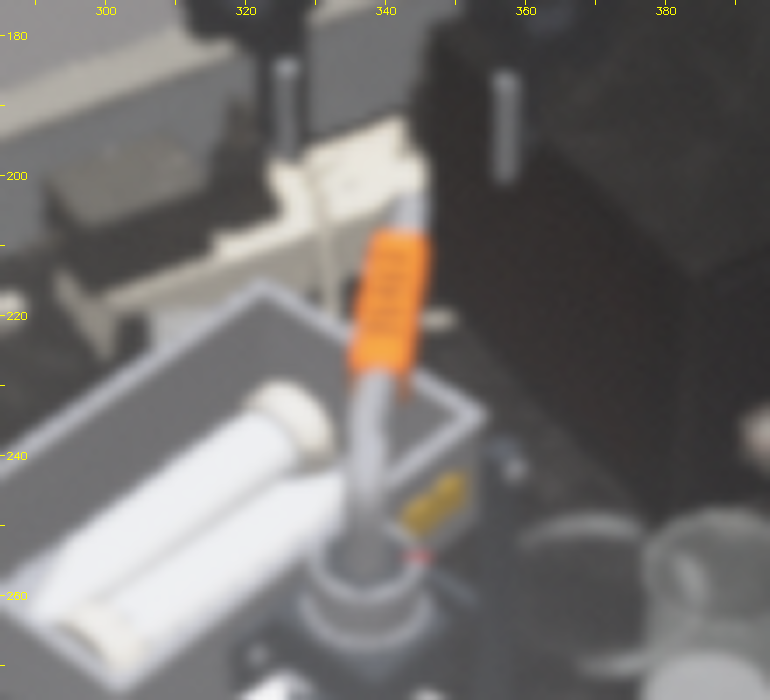

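The pads straddle the sleeve from above, at (326,190) and (357,192) with the sleeve at (340,218). I'll descend and grip.

Call:
step_arm --pt "0 0 0.05 -0.009 0.009 0 0.35" --pt "0 0 0.1 -0.009 0.009 0 0.35" --pt "0 0 0.126 -0.009 0.009 0 0.35" --pt "0 0 0.126 -0.009 0.009 0 0.35"

```text
t: 12.55
tcp_pos: [574.0, -421.7, 203.9]
orientation: [0.0, 0.558, 0.83, -0.0]
force: [-0.4, 0.4, -0.2]
width: 55.6
```

Call:
step_arm --pt "0 0 0 0 0 0 0.6" --pt "0 0 0 0 0 0 1" --pt "0 0 0 0 0 0 1" --pt "0 0 0 0 0 0 1" --force 110

```text
t: 13.05
tcp_pos: [574.4, -422.1, 204.7]
orientation: [0.001, 0.558, 0.83, 0.0]
force: [2.8, -2.1, 3.9]
width: 15.0
```

```bash
python3 - <<'E'
from sw import *
st();rows([.1,.2,.3,.4,.46],C=C2,dz=0)
E
```

```text
13.05 [ 574.446 -422.141  204.685] [ 0.735  1.027 -0.456  0.918  0.406  1.268  0.747] [ 2.804 -2.124  3.916] 15.028324481428283
13.05 [ 574.446 -422.141  204.685] [ 2.804 -2.124  3.916] [-0.413 -0.562 -0.092] [ 0.735  1.027 -0.456  0.918  0.406  1.268  0.747] az -67.68412287766125 r 92.03405666423066
[0.001, 0.018, 0.0, -0.0, 0.0, -0.2]
[0.004, 0.037, 0.0, -0.001, 0.001, -0.4]
[0.008, 0.054, 0.0, -0.001, 0.001, -0.6]
[0.015, 0.072, 0.0, -0.002, 0.001, -0.8]
[0.019, 0.082, 0.0, -0.002, 0.002, -0.92]
```

Call:
step_arm --pt "0.001 0.018 0.003 0 0 -0.2 1" --pt "0.004 0.037 0.004 0 0 -0.4 1" --pt "0.008 0.054 0.004 0 0 -0.6 1" --pt "0.015 0.072 0.004 0 0 -0.8 1" --pt "0.019 0.082 0.004 0 0 -0.92 1" --force 120

```text
t: 13.68
tcp_pos: [608.0, -399.0, 203.2]
orientation: [0.001, 0.354, 0.935, -0.001]
force: [-4.7, -7.0, 13.0]
width: 14.7
```

```bash
python3 - <<'E'
from sw import *
rows([.1,.2,.3,.4],C=C2)
s=snapshot("scene");crop(s,265,175,130,120,5,"s15.png")
E
```

```text
13.675 [ 608.015 -399.047  203.174] [-4.712 -6.999 12.951] [-0.897  1.611 -0.78 ] [ 0.693  1.069 -0.545  0.83   0.489  1.338  1.136] az -42.16405148221376 r 92.43420186341802
[0.001, 0.018, -0.0, -0.001, -0.0, -0.2]
[0.003, 0.037, -0.0, -0.001, -0.001, -0.4]
[0.008, 0.055, -0.0, -0.002, -0.001, -0.6]
[0.014, 0.072, -0.0, -0.002, -0.002, -0.8]
```

View pics/s15.png

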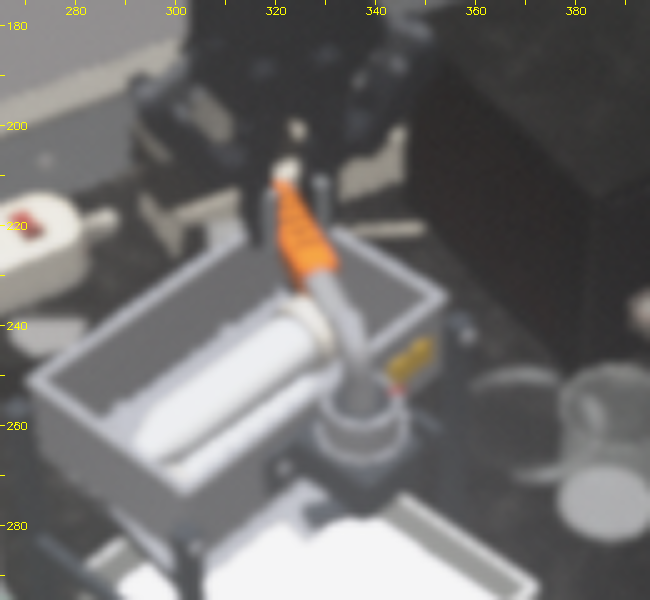

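The floor is beginning to drop. I'll continue the swing well past 1.25 rad.

Call:
step_arm --pt "0.001 0.018 0 0 0 -0.2 1" --pt "0.003 0.037 0 0 0 -0.4 1" --pt "0.008 0.055 0 0 0 -0.6 1" --pt "0.012 0.067 0 0 0 -0.74 1" --pt "0.012 0.067 0 0 0 -0.74 1"

```text
t: 14.35
tcp_pos: [625.8, -369.9, 203.2]
orientation: [0.001, 0.176, 0.984, -0.002]
force: [-2.2, -6.6, 11.4]
width: 14.3
```

```bash
python3 - <<'E'
from sw import *
rows([.1],C=C2)
s=snapshot("scene");crop(s,265,175,130,150,4,"s16.png")
t=snapshot("top");crop(t,285,165,125,120,5,"t16.png")
E
```

```text
14.35 [ 625.8   -369.855  203.161] [-2.209 -6.594 11.395] [-1.294  1.155 -0.664] [ 0.664  1.077 -0.613  0.831  0.548  1.355  1.43 ] az -20.842307273189377 r 92.34259300240181
[0.001, 0.018, -0.0, -0.0, -0.001, -0.2]
```

View pics/s16.png

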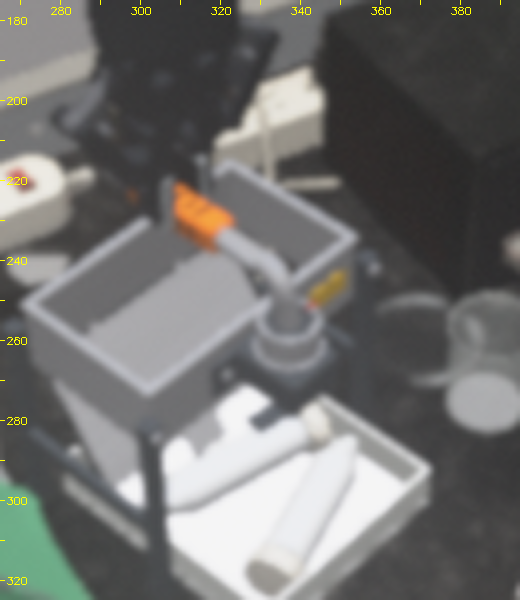

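View pics/t16.png

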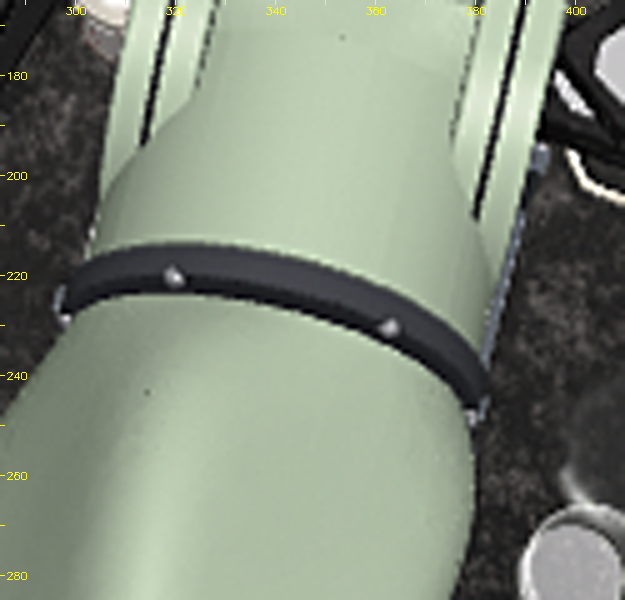

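The floor hangs open and both tubes lie in the tray, at about (230,455)/4 and (300,510)/4 in the crop. I'll let go and lift away.

Call:
step_arm --pt "0 0 0 0 0 0 0.7" --pt "0 0 0 0 0 0 0.35" --pt "0 0 0 0 0 0 0.35" --pt "0 0 0 0 0 0 0.35" --pt "0 0 -0.04 0 0 0 0.35"

```text
t: 15.08
tcp_pos: [625.8, -368.3, 221.1]
orientation: [-0.001, 0.176, 0.984, 0.0]
force: [-0.7, -1.3, -0.6]
width: 55.8
```

Call:
step_arm --pt "0 0 -0.1 0 0 0 0.35" --pt "0.05 0 -0.2 0 0 0 0.35" --pt "0.15 0 -0.28 0 0 0 0.35" --pt "0.27 0 -0.3 0 0 0 0.35" --pt "0.38 0 -0.3 0 0 0 0.35"

```text
t: 15.7
tcp_pos: [450.3, -303.4, 372.6]
orientation: [0.001, 0.176, 0.984, -0.0]
force: [2.4, -1.4, 0.7]
width: 55.3
```

```bash
python3 - <<'E'
from sw import *
st()
s=snapshot("scene");crop(s,265,175,130,150,4,"s17.png")
t=snapshot("top");cv2.imwrite("pics/t17f.png",t);crop(t,285,150,125,135,4,"t17.png")
E
```

```text
15.7 [ 450.295 -303.398  372.608] [ 0.893  0.608 -0.718  1.373  0.401  1.304  1.379] [ 2.445 -1.409  0.745] 55.28274550104186
```

View pics/s17.png

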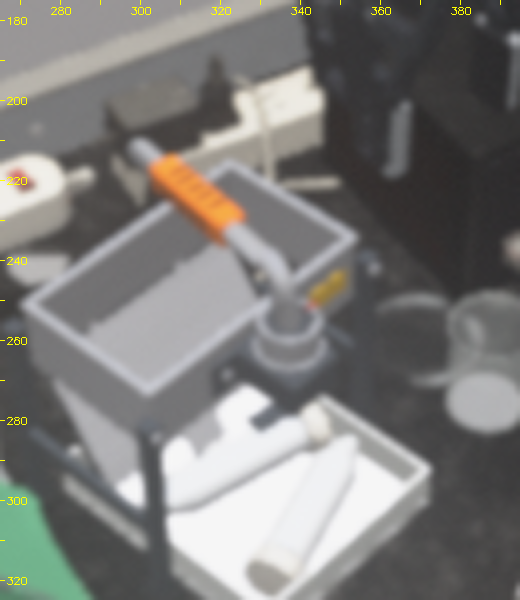

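View pics/t17.png

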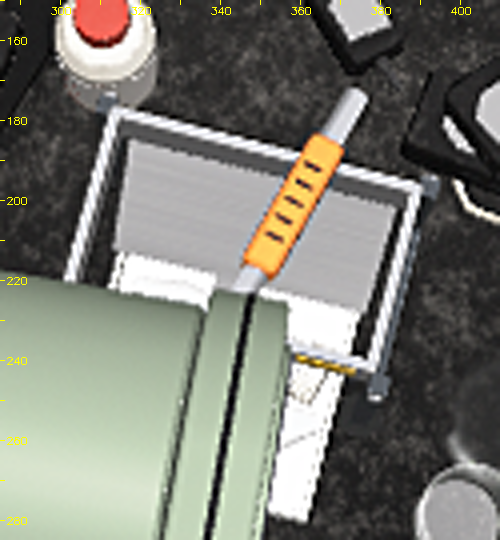

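Call:
step_arm --pt "0.02 -0.1 0 0 0 0 0.35" --pt "0.03 -0.2 0 0 0 0 0.35" --pt "0.05 -0.3 0 0 0 0 0.35" --pt "0.08 -0.4 0 0 0 0 0.35" --pt "0.08 -0.45 0 0 0 0 0.35"

```text
t: 16.42
tcp_pos: [334.5, -503.8, 371.8]
orientation: [0.001, 0.177, 0.984, -0.0]
force: [0.5, 0.9, 0.3]
width: 55.5
```

```bash
python3 - <<'E'
from sw import *
st()
t=snapshot("top");crop(t,285,150,125,135,4,"t18.png")
hsv=cv2.cvtColor(t,cv2.COLOR_BGR2HSV);m=cv2.inRange(hsv,(4,110,60),(28,255,255));k=np.zeros_like(m);k[175:230,340:380]=m[175:230,340:380]
c=max(cv2.findContours(k,0,2)[0],key=cv2.contourArea);bx=cv2.boxPoints(cv2.minAreaRect(c))
e=sorted([(bx[i]+bx[(i+1)%4])/2 for i in range(4)],key=lambda q:-q[1]);a0,a1=onz("top",e[0],201),onz("top",e[3],201);d=a1-a0
print(e,a0,a1,np.linalg.norm(d),np.degrees(np.arctan2(d[1],d[0])),(a0+a1)/2-82.5*d/np.linalg.norm(d))
s=snapshot("scene");b=np.array([*C2,197.]);u=d/np.linalg.norm(d)
for f in (0,45,120,150):print(f,proj("scene",b+f*u),proj("top",b+f*u))
crop(s,290,200,60,70,9,"s18.png")
print(onz("top",(310,158),111),onz("top",(402,279),70))
cv2.imwrite("pics/t18f.png",t)
t0=cv2.imread("pics/top0.png")
for n,(x0,y0,x1,y1) in dict(bottle=(296,143,328,180),beaker=(385,260,420,296)).items(): print(n,np.abs(t[y0:y1,x0:x1].astype(int)-t0[y0:y1,x0:x1]).mean())
E
```

```text
16.425 [ 334.46  -503.827  371.838] [ 1.225  0.723 -0.707  1.127  0.449  1.437  1.805] [0.496 0.879 0.303] 55.46695872988183
[array([349.022, 217.376], dtype=float32), array([362.382, 203.299], dtype=float32), array([353.624, 198.522], dtype=float32), array([366.984, 184.446], dtype=float32)] [ 582.606 -359.281  201.   ] [ 645.99  -392.584  201.   ] 71.60023871458588 -27.717591084213936 [ 541.265 -337.561  201.   ]
0 [337.229 244.471] [336.844 240.362]
45 [325.062 231.735] [348.24  219.466]
120 [306.267 212.064] [366.99  185.086]
150 [299.229 204.699] [374.408 171.484]
[ 722.602 -279.444  111.   ] [ 477.616 -473.193   70.   ]
bottle 0.7730855855855856
beaker 0.8431216931216932
```

View pics/t18.png

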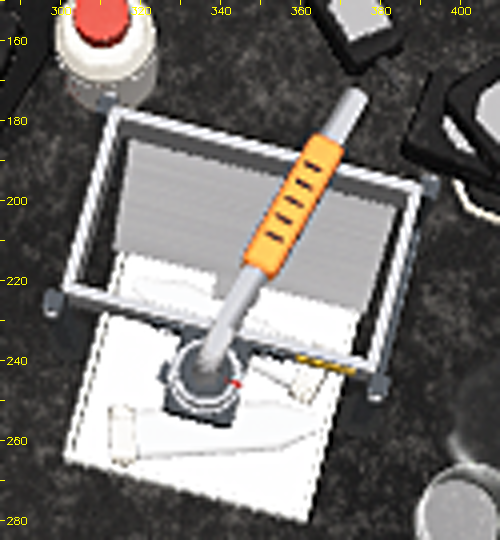

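View pics/s18.png

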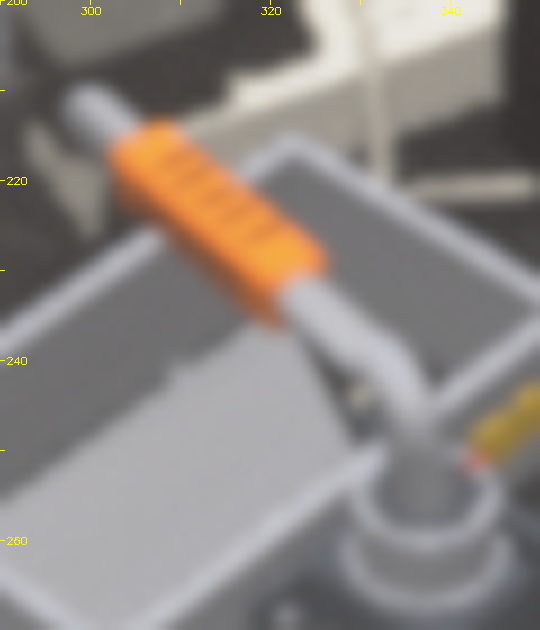

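```bash
python3 - <<'E'
from sw import *
print("near",tri((323.2,232.6),(349,217.4)));print("far",tri((305.5,218),(367,184.4)));print("end",tri((299.4,211.7),(374.3,173.3)))
t=cv2.imread("pics/t18f.png");crop(t,315,165,70,95,6,"t19.png")
E
```

```text
near (array([ 584.527, -359.381,  191.07 ]), np.float64(0.3400735910833049))
far (array([ 650.905, -394.302,  177.127]), np.float64(2.147224772771701))
end (array([ 674.362, -408.115,  175.174]), np.float64(0.41045059593653377))
```

View pics/t19.png

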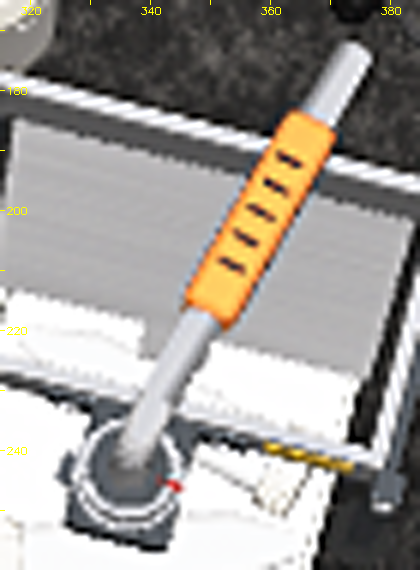

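The latch is open. The key's azimuth moved from −110.7° to −27.7°, about 1.45 rad. The bend triangulates at z≈198 mm, and the short tip works out within about 3 mm of the socket floor. Both tubes are in the tray, the bottle and beaker image patches are unchanged, and the arm is clear. I'm handing in.

```bash
python3 -c "
from cell import *
print(sign_off())"
```

```text
the job is handed in; nothing more can be done
None
```

I handed the job in at about 16.5 s. The latch is open, the floor is hanging, both tubes are in the tray, and the key is still seated and let go of.

**What I did:**
- I gripped the sleeve with a tilted tool and lifted the key out. I flipped it in the hand, so the carton was not needed.
- I seated the short end until it pressed on the socket floor with about 15 N while the latch was shut.
- I swung the key about 0.75 rad. Near a wrist joint limit I let go, gripped again with the tool upright, and finished the swing.
- The floor dropped, both tubes fell, and I moved the arm clear.

**Last checks:**
- **Latch:** the key turned about 83° (1.45 rad). Allowing for the 4° of play, the latch is at 1.37 rad or more.
- **Key:** the bend is at about 198 mm (nominal 197), and the tip works out within about 3 mm of the socket floor.
- **Tubes and floor:** both tubes look to be inside the tray, judged by eye in both views, and the bin floor hangs open.
- **Bottle and beaker:** their patches in the top picture are unchanged.
- **Robot:** it touches nothing.

**What disagreed:**
- Once let go, the key droops about 8° in the socket's play instead of lying level. That makes the tip estimate good to only 2 to 3 mm, against the 7 mm limit.
- Estimates of the latch position differed by about 3 mm between measurements.
- The key went 4 to 5 mm deeper than the tool position predicted before it touched the floor, so it probably shifted slightly in the grip.

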